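# Nip up the bench torch's swivel clamp with the long arm of a hex key

### The arm

A 6-joint arm with a two-finger parallel gripper is mounted at the origin on the work surface. World frame = base frame: x ahead of the robot, y to its left, z up, the work surface at z = 0. Lengths are in m, angles in rad, forces in N, time in s.
With the tool pointing down it reaches from about 0.35 to 0.775 m from the base axis. Payload 7.3 kg.
Tool frame: the origin (TCP) lies midway between the tips of the shut fingers; the grasp point (between the pads) lies 19 mm behind it; x points along the fingers, z is the direction in which the jaws open and shut, and the axes are right-handed (so a half turn about x gives the same grasp; the last joint's range is limited). The gripper opens to 92 mm and grips with 3 to 60 N. Pads are 19 mm wide; open, the fingers measure 130 mm over their backs; the gripper's body (75 mm by 190 mm) begins 47 mm behind the grasp point.
Start: joints at [-1.396, 0.342, 1.524, -0, 1.275, -0.146], TCP at [0.166, -0.498, 0.227] pointing down, gripper open.
Joint ranges: [-2.53, 2.53], [-0.77, 2.02], [0.04, 2.7], [-1, 4.14], [0.28, 2.66], [-3.11, 3.11]. Speed limits (rad/s): [2.57, 2.57, 3.14, 3.14, 3.14, 3.14].

### API

Orientations are given as [roll, pitch, yaw] about the fixed x, y, z axes, in that order (R = Rz(yaw) Ry(pitch) Rx(roll)).
In Python, from cell import observe, cams, robot gives the robot as it stands.
- The arm moves only by the tool jog_arm, never from a script. Its argument "plan" is one flat list of numbers, 7 for each row, row after row: the turn, a rotation vector about the tool's x, y, z in degrees, then the shift along the tool's x, y, z in cm, then the opening, from -1 (shut) to 1 (fully open). In form: [ax, ay, az, x, y, z, jaw, ax, ay, az, x, y, z, jaw, ...]. A call has 1 to 10 rows; each row is the pose to reach, as a shift and turn from the pose commanded when the call began, along the tool's axes at that moment; what a row does not reach only later rows make up. A row lasts 1/10 s, in which the tool goes at most 50 mm and 8.59 degrees, less where a joint would pass 70% of its speed; a pose out of reach is approached as far as the arm can. A call with a gripper value outside its range is refused whole. The fingers move at their own pace and stop on an object; "newtons" is the grip in N (left out, the last holds). Time passes only in rows, so rows that repeat a pose let the fingers close. It gives the time, the measured TCP pose, the force and the opening at its end, in the units of the state.
- observe(): the state, without advancing time (a new reading comes with each control period).
- cams.read_camera(name): name is "scene" or "top"; returns a dict with "image" (480x640x3 uint8, red, green, blue), "fov_y" (degrees; the focal length in pixels is half the picture's height over the tangent of half this angle, whatever the lens; pixels are square), "cx", "cy" (the principal point, pixels), "T" (4x4, takes a point from camera to world coordinates). Camera axes: x right, y down, z forward; pixel columns grow to the right and rows downward; lengths in m; the calibration is good to about 2 mm. A picture is of the moment at which its call begins. There is no depth.
- robot.hand_in(): hands the job in, once; it reports no verdict.
The state is a dict: "time": time; "qpos": joint angles; "qvel": joint speeds; "joint_efforts": joint torques, N m; "tool_pos": TCP position; "tool_rot": TCP orientation; "contact_force": force on the tool from outside, world axes, zero at the start; "torque": the same for the moment, N m; "opening": finger opening in m.
Only numpy, scipy, OpenCV 4.12 (cv2) and the standard library are available. Lean on these libraries where they do the work, as an engineer would, in place of code of your own. Each camera call takes 0.05 s, during which the arm holds its last target.

### The job

The torch is aimed and the clamp bolt of its swivel base has been run down by hand; now nip it up. Take the big L-shaped hex key out of the slanted rack, flip it so that its short arm goes fully home in the bolt's socket (find it gently, do not lean hard on the key before it is in), and pull on its long arm to turn the bolt clockwise until the clamp closes and the bolt is firmly tight, about 1.4 N m, without overstraining it. Leave the key seated in the bolt, let go of it, and leave everything else on the bench where it is.

Things in the scene. Friction and masses are not known exactly. Their poses are not given: they have to be found in the camera images.
- key_mid (a point): Big hex key, black steel, 14 mm across flats, 270 g: an L, long arm 140 mm, short arm 56 mm (from the crossing of the arms' axes; bend radius 15). Point: on the long arm's axis, 70 mm from the crossing. +x runs along the long arm away from the bend, -z is the way the short arm points, y is square to the L; both arms have flats facing +y and -y.
- key_tip (a point): End of the key's short arm, on its axis; same axes as key_mid. The last 2 mm are stepped down to 12.4 mm across flats.
- rack_hole (a point): Mouth of the round hole (16 to 17 mm wide, 36 mm deep) in the slanted wooden rack, 64 mm above the bench, where the key stands at the start, long arm down; 104 mm of that arm is clear of the wood. The hole's axis leans 30 degrees from upright towards this frame's +x, the side where the short arm points; loose, the key leans 2 or 3 degrees more. It draws out along its long arm.
- bolt_mouth (a point): Clamp bolt of the torch's base: upright cap screw, dark round 25 mm head. Point: centre of the socket's mouth, at the top of the head, 66 mm above the bench; z up, turns with the bolt. Hexagon socket 14.6 mm across flats, 16 mm deep, flats facing +y and -y and every 60 degrees on: the key enters when its y lies along this y or 60 or 120 degrees off, and turns 5 degrees before it bites.
- bolt (a joint): Turn of the clamp bolt's head from slack, rad, clockwise from above; 0.15 to 0.65 at the start. Stiff all the way: 0.6 N m of friction. At 1.30 the clamp closes and the head runs no farther on its own.
- shank (a joint): Pull-up of the clamp bolt beyond the clamp's closing, rad, clockwise (the head turns with it): 0 until joint bolt has reached 1.30 and the torque 0.8 N m, then the torque climbs by 8 N m per rad. Firmly tight from 0.04 (1.1 N m), best near 0.07 (1.4 N m), overstrained above 0.14 (1.9 N m). It stays when let go, springing back at most to 0.1.
- torch: Bench torch fixed to the bench: round blue-green iron base 200 mm wide, 22 high, steel swivel table, black yoke, torch, 180 mm high in all. Origin: centre of the underside; +x is the way the burner points, -x leads to the clamp bolt 115 mm off, on a black strap (42 mm wide, top 44 mm up) that ends 48 mm beyond the bolt. On that side the space is clear for the key to swing.
- rack: Slanted wooden rack, fixed: board 100 x 190 mm carrying a drilled bar of 50 x 50 x 170 mm that leans 30 degrees towards +x. Origin: centre of the underside. The big key's hole is at y = +45 mm, the small key's at y = -35 mm.
- small_key: Small hex key, 6 mm, in the same rack (hole at rack y = -35 mm), to be left alone. Origin where its arms' axes cross.
- paddle: Graphite paddle with a wooden handle, 210 mm long, on a dark steel plate; leave alone. Origin near the middle of its length.
- spoon: Steel spoon lying on the bench; leave alone.
- flask: Small clear glass flask, 72 mm across, 115 mm high; leave alone. Origin under its centre.
- frit_jar: Amber glass jar with a steel lid, 56 mm across, 80 mm high; leave alone. Origin under its centre.
- tweezers: Steel tweezers, 155 mm long, lying on the bench; leave alone.
- marble_mould: Black graphite marble mould, 60 x 60 x 22 mm; leave alone. Origin under its centre.
There are look-alikes about, which are no part of the job. Leave any red look-alike of the part that bears key_mid alone.

How it is judged:
On the way, in this order (a step that is already met when the one before it is completed fails the run):
1. the key's short arm is home in the bolt's socket, long arm level, before the bolt is tight (z of key_tip in the frame of bolt_mouth below -0.011 m and horizontal distance between key_tip and bolt_mouth below 0.004 m and angle between key_mid's own z axis and vertical below 0.3 rad and value of joint bolt below 1.2 rad), for 0.2 s.
2. the bolt is pulled up tight with the key seated (z of key_tip in the frame of bolt_mouth below -0.011 m and horizontal distance between key_tip and bolt_mouth below 0.004 m and angle between key_mid's own z axis and vertical below 0.3 rad and value of joint bolt above 1.27 rad and value of joint shank above 0.04 rad), for 0.05 s.
At the end, for the whole second after the job is handed in: The clamp is closed (bolt at 1.27 rad or more) and the bolt firmly tight (shank still pulled up by 0.035 rad or more), and the key rests in its socket by the short arm, at least 11 mm deep, within 4 mm of the centre, its long arm within 0.3 rad of level, at rest and released (z of key_tip in the frame of bolt_mouth below -0.011 m and horizontal distance between key_tip and bolt_mouth below 0.004 m and angle between key_mid's own z axis and vertical below 0.3 rad and value of joint bolt above 1.27 rad and value of joint shank above 0.035 rad and linear speed of key below 0.02 m/s); the robot touches nothing.
It fails at once if the bolt is overstrained (pulled up by more than 0.14 rad beyond the clamp closing, about 1.9 N m) (value of joint shank above 0.14 rad).
It fails at once if the key is pushed with more than 30 N on the bolt or the torch while it is not in the socket (z of key_tip in the frame of bolt_mouth above -0.004 m and contact force between key and torch above 30 N).
It fails at once if a bystander is moved by more than 30 mm (distance of any of small_key, paddle, spoon, flask, frit_jar, tweezers, marble_mould from where it was at the start of the episode above 0.03 m).
It also fails if it takes over 48 s, if anything falls off the work surface, if the arm or the gripper's body presses on something with over 40 N, if the wrist force passes 120 N, or if a joint passes its speed limit or range.

## Working session

There is one attempt and no reset: what is moved stays moved. The work goes in short steps, Python scripts to look and compute and a tool call to move; the robot and the scene stay as the last step left them, time stands still between calls to the robot, and variables do not carry over. Pictures are saved under pics/ and viewed, and the job is handed in when it is done.

Besides the shell and the picture viewer there is one more tool, called after "Emit:" as name(argument=value, ...) on one line, values as JSON. jog_arm: Moves the arm, as the interface text tells. Its arguments: {"type":"object","properties":{"plan":{"type":"array"},"newtons":{"type":"number"}},"required":["plan"]}

```bash
ls; mkdir -p pics; python3 - <<'E'
from cell import observe,cams,robot
import cv2,numpy as np
print(observe())
for n in("scene","top"):
    d=cams.read_camera(n);print(n,d["fov_y"],d["cx"],d["cy"],np.round(d["T"],4).tolist())
    cv2.imwrite(f"pics/{n}0.png",d["image"][:,:,::-1])
    np.savez(f"{n}0.npz",**d)
E
```

```text
pics
{'time': 0.0, 'qpos': array([-1.39598828e+00,  3.42694162e-01,  1.52502614e+00, -2.56030101e-05,
        1.27543362e+00, -1.45958685e-01]), 'qvel': array([-6.50643869e-04, -7.74081189e-06, -1.05536302e-03, -1.61894582e-03,
        9.62933808e-06, -2.00949548e-04]), 'joint_efforts': array([-1.06962285e-03, -4.31236124e+01, -2.44219315e+01,  7.14340713e-02,
        5.59554377e-02, -1.36664776e-04]), 'tool_pos': array([ 0.16548918, -0.49778836,  0.22605662]), 'tool_rot': array([3.01131401, 1.56923487, 1.76129188]), 'contact_force': array([ 0.29309749, -0.02138766,  0.61822485]), 'torque': array([0.02948552, 0.00103809, 0.01928796]), 'opening': 0.09162779028006907}
scene 43.83468975632487 308.8298468246434 238.52419644086237 [[-0.4472, 0.6119, -0.6524, 1.3799], [0.8944, 0.313, -0.3195, 0.4221], [0.0087, -0.7264, -0.6873, 1.0001], [0.0, 0.0, 0.0, 1.0]]
top 51.39911530647733 327.0694009533891 239.23305939214646 [[-0.0026, -0.9959, 0.0904, 0.3905], [-1.0, 0.0021, -0.0058, -0.0263], [0.0056, -0.0905, -0.9959, 1.3882], [0.0, 0.0, 0.0, 1.0]]
```

View pics/scene0.png

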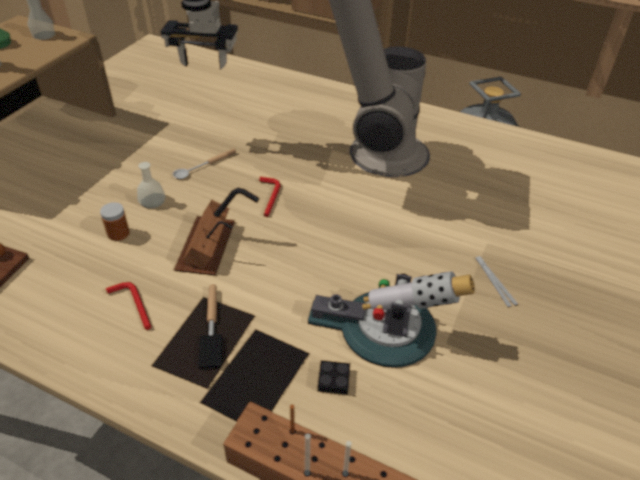

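View pics/top0.png

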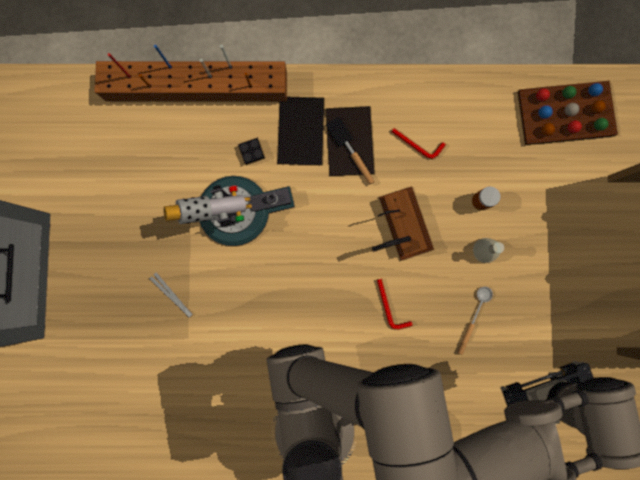

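The big black key stands in the rack at scene (237,200) and top (392,243). These could be mistaken for it:
- red L-keys at scene (272,192) and (135,300), top (390,305) and (420,145)
- the thin small key at scene (225,235), top (375,217)

By the description I choose the thick black one. Next I'll check it in close crops.

```bash
python3 - <<'E'
import cv2,numpy as np
s=cv2.imread("pics/scene0.png");t=cv2.imread("pics/top0.png")
def c(im,x,y,w,h,n,k):
    cv2.imwrite(n,cv2.resize(im[y:y+h,x:x+w],None,fx=k,fy=k,interpolation=cv2.INTER_CUBIC))
a=cv2.resize(s[165:285,165:295],(520,480),interpolation=3)
c(s,165,170,110,110,"pics/s_key.png",5)
c(t,330,180,110,90,"pics/t_key.png",6)
c(s,300,260,110,80,"pics/s_bolt.png",6)
c(t,190,170,110,80,"pics/t_bolt.png",6)
E
```

```text
(no output)
```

View pics/s_key.png

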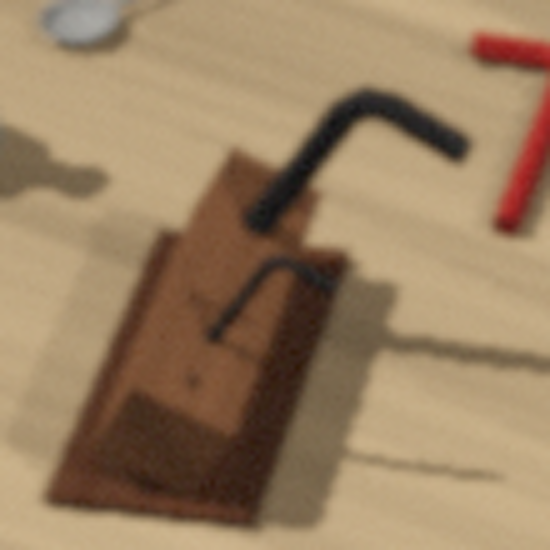

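View pics/t_key.png

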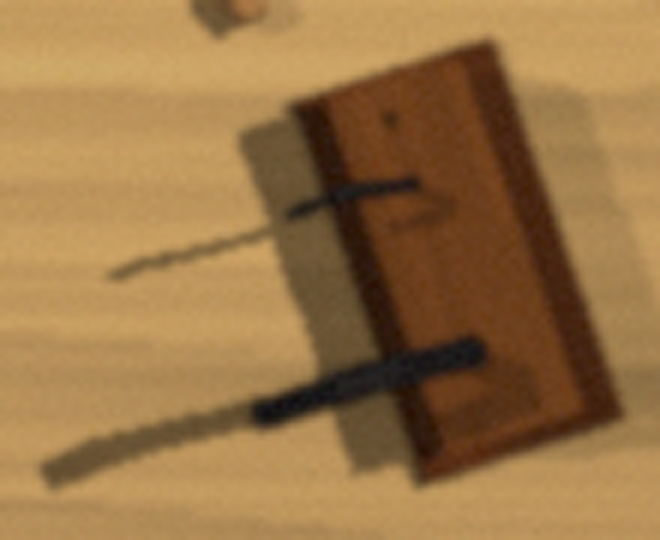

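View pics/s_bolt.png

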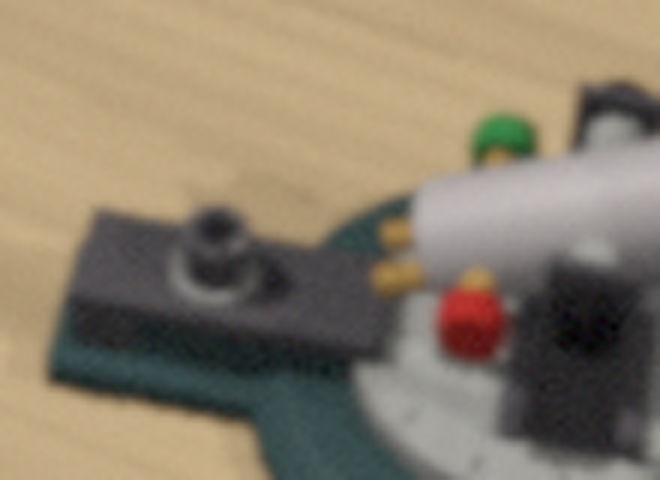

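View pics/t_bolt.png

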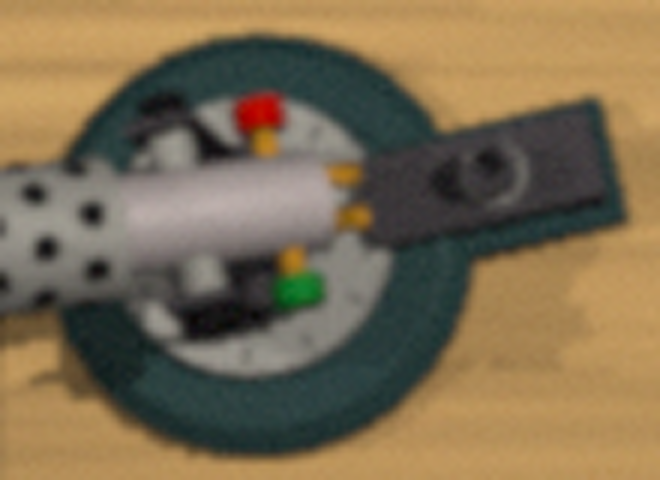

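```bash
cat > h.py <<'E'
import numpy as np,cv2
def ray(d,u,v):
    f=240/np.tan(np.radians(float(d["fov_y"]))/2);T=np.array(d["T"])
    r=T[:3,:3]@np.array([(u-float(d["cx"]))/f,(v-float(d["cy"]))/f,1]);return T[:3,3],r/np.linalg.norm(r)
def onz(d,u,v,z):
    o,r=ray(d,u,v);return o+r*(z-o[2])/r[2]
def tri(d1,p1,d2,p2):
    o1,r1=ray(d1,*p1);o2,r2=ray(d2,*p2)
    A=np.stack([r1,-r2],1);s=np.linalg.lstsq(A,o2-o1,rcond=None)[0]
    a=o1+s[0]*r1;b=o2+s[1]*r2;return (a+b)/2,np.linalg.norm(a-b)
def proj(d,P):
    f=240/np.tan(np.radians(float(d["fov_y"]))/2);T=np.array(d["T"])
    p=T[:3,:3].T@(np.asarray(P)-T[:3,3]);return p[0]/p[2]*f+float(d["cx"]),p[1]/p[2]*f+float(d["cy"])
E
cat > m.py <<'E'
from h import *
S=dict(np.load("scene0.npz"));T=dict(np.load("top0.npz"))
c=lambda x,y,ox,oy,k:((x+.5)/k-.5+ox,(y+.5)/k-.5+oy)
sk=lambda x,y:c(x,y,165,170,5);tk=lambda x,y:c(x,y,330,180,6)
sb=lambda x,y:c(x,y,300,260,6);tb=lambda x,y:c(x,y,190,170,6)
print("hole",onz(S,*sk(262,220),.068),onz(T,*tk(478,351),.068))
print("tip",tri(S,sk(460,147),T,tk(262,412)))
print("cross scene at plane?",sk(358,87))
print("bolt",onz(S,*sb(217,222),.066),onz(T,*tb(488,165),.066))
print("strap end corners top",onz(T,*tb(592,98),.044),onz(T,*tb(608,203),.044))
print("strap end scene",onz(S,*sb(98,212),.044),onz(S,*sb(72,297),.044))
print("base centre",onz(T,*tb(265,243),.022))
print("bar/board edges top: board corners", [onz(T,*tk(*p),0.012).round(4) for p in [(293,103),(492,40),(622,412),(418,485)]])
E
python3 m.py
python3 - <<'E'
import cv2,numpy as np
t=cv2.imread("pics/top0.png");s=cv2.imread("pics/scene0.png")
a=cv2.resize(t[185:215,250:285],None,fx=16,fy=16,interpolation=cv2.INTER_CUBIC)
b=cv2.resize(s[285:315,320:355],None,fx=16,fy=16,interpolation=cv2.INTER_CUBIC)
m=np.vstack([a,b]);m=cv2.convertScaleAbs(m,alpha=1.6)
cv2.imwrite("pics/bolt_big.png",cv2.resize(m,None,fx=.62,fy=.62))
E
```

```text
hole [ 0.51737117 -0.24391015  0.068     ] [ 0.51298311 -0.25266853  0.068     ]
tip (array([ 0.4824646 , -0.15177143,  0.12194116]), np.float64(0.001288726017670187))
cross scene at plane? (236.2, 187.0)
bolt [0.62403964 0.11541279 0.066     ] [0.62435784 0.11629393 0.066     ]
strap end corners top [0.65904029 0.07157511 0.044     ] [0.61070643 0.06410368 0.044     ]
strap end scene [0.62110302 0.06874144 0.044     ] [0.66008606 0.07781169 0.044     ]
base centre [0.59596901 0.22338141 0.022     ]
bar/board edges top: board corners [array([ 0.6344, -0.1781,  0.012 ]), array([ 0.664 , -0.2714,  0.012 ]), array([ 0.4898, -0.3283,  0.012 ]), array([ 0.4563, -0.2335,  0.012 ])]
```

View pics/bolt_big.png

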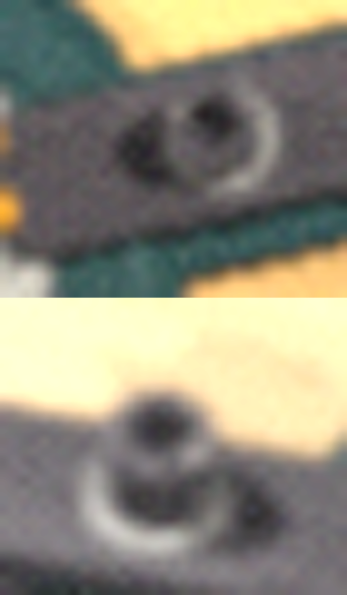

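```bash
cat > ov.py <<'E'
from h import *
import sys
S=dict(np.load("scene0.npz"));T=dict(np.load("top0.npz"))
x,y=float(sys.argv[1]),float(sys.argv[2])
out=[]
for d,(ox,oy) in((T,(255,182)),(S,(322,280))):
    im=d["image"][oy:oy+28,ox:ox+32,::-1]
    k=18
    a=cv2.convertScaleAbs(cv2.resize(im,None,fx=k,fy=k,interpolation=cv2.INTER_CUBIC),alpha=1.8)
    raw=a.copy()
    for r,z,col in((.0125,.066,(0,0,255)),(.0073,.066,(0,255,255))):
        p=[proj(d,(x+r*np.cos(t),y+r*np.sin(t),z)) for t in np.linspace(0,6.3,60)]
        p=np.array([((u-ox+.5)*k-.5,(v-oy+.5)*k-.5) for u,v in p])
        cv2.polylines(a,[p.astype(int)],False,col,1)
    out.append(np.hstack([raw,a]))
m=np.vstack(out);cv2.imwrite(sys.argv[3],cv2.resize(m,(680,595)))
E
python3 ov.py .6242 .1158 pics/ov1.png
```

```text
(no output)
```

View pics/ov1.png

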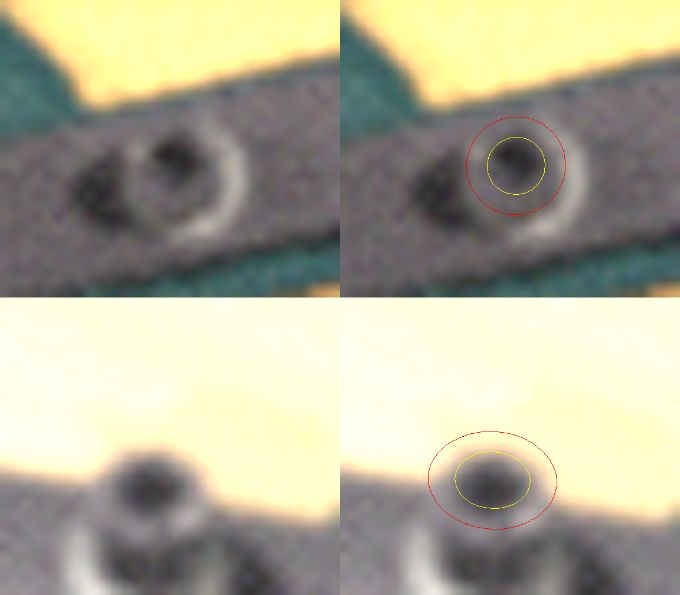

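```bash
cat > g.py <<'E'
from h import *
from cell import observe
from scipy.spatial.transform import Rotation as R
def cur():
    o=observe();return np.array(o["tool_pos"]),R.from_euler("xyz",o["tool_rot"]),o
def rel(p,Rt):
    p0,R0,o=cur();return np.r_[(R0.inv()*Rt).as_rotvec(degrees=True),R0.inv().apply(p-p0)*100]
def kt(M):  # tool rotation from t (tool x) and z
    t,z=M;t=t/np.linalg.norm(t);z=z/np.linalg.norm(z);return R.from_matrix(np.stack([t,np.cross(z,t),z],1))
A=lambda d:np.array([np.cos(np.radians(d)),np.sin(np.radians(d)),0])
Zv=np.array([0,0,1.])
E
python3 - <<'E'
from g import *
S=dict(np.load("scene0.npz"));T=dict(np.load("top0.npz"))
p0,R0,o=cur();print("R0",R0.as_matrix().round(3).tolist())
print("bolt tri",tri(S,(335.6,297.3),T,(271.3,195.9)),onz(S,335.6,297.3,.062),onz(T,271.3,195.9,.062))
eh=A(107.7);th=np.radians(32);a=np.sin(th)*eh+np.cos(th)*Zv
G=np.array([.515,-.249,.064])+.040*a;t=np.cos(np.radians(62))*eh-np.sin(np.radians(62))*Zv
for sg in(1,-1):
    Rt=kt((t,sg*np.cross(eh,Zv)));
    print(sg,"pre",rel(G+.019*t-.1*t,Rt).round(2),"grasp",(G+.019*t).round(4))
for n,d in(("s",S),("t",T)):
    M=np.array([.515,-.249,.064]);print(n,[np.round(proj(d,q),1) for q in(M,M+.104*a,M+.104*a+.056*(np.cos(th)*eh-np.sin(th)*Zv))])
E
```

```text
R0 [[-0.0, 0.949, 0.315], [0.001, 0.315, -0.949], [-1.0, 0.0, -0.001]]
bolt tri (array([0.627118  , 0.11574772, 0.06711061]), np.float64(0.0012553758821721428)) [0.62272714 0.11464188 0.062     ] [0.62828458 0.11571913 0.062     ]
1 pre [-87.39  21.73  21.98   5.69  40.99 -10.91] grasp [ 0.5058 -0.2203  0.0811]
-1 pre [ 88.72  22.05 -21.8    5.69  40.99 -10.91] grasp [ 0.5058 -0.2203  0.0811]
s [array([215.9, 213.6]), array([235.6, 187. ]), array([256.8, 199.2])]
t [array([407.6, 237.5]), array([392.6, 240.9]), array([373.3, 247.6])]
```

Emit:
jog_arm(plan=[-87.4, 21.7, 22.0, 5.7, 41.0, -10.9, 0.3, -87.4, 21.7, 22.0, 5.7, 41.0, -10.9, 0.3, -87.4, 21.7, 22.0, 5.7, 41.0, -10.9, 0.3, -87.4, 21.7, 22.0, 5.7, 41.0, -10.9, 0.3, -87.4, 21.7, 22.0, 5.7, 41.0, -10.9, 0.3, -87.4, 21.7, 22.0, 5.7, 41.0, -10.9, 0.3, -87.4, 21.7, 22.0, 5.7, 41.0, -10.9, 0.3, -87.4, 21.7, 22.0, 5.7, 41.0, -10.9, 0.3, -87.4, 21.7, 22.0, 5.7, 41.0, -10.9, 0.3, -87.4, 21.7, 22.0, 5.7, 41.0, -10.9, 0.3])

```text
time: 1.1
tool_pos: [0.5225, -0.2622, 0.1683]
tool_rot: [1.626, 1.109, 1.828]
contact_force: [-0.5, -0.5, -1.0]
opening: 0.0597
```

```bash
cat > tgt.py <<'E'
from g import *
eh=A(107.7);th=np.radians(32);a=np.sin(th)*eh+np.cos(th)*Zv
G=np.array([.515,-.249,.064])+.040*a;t=np.cos(np.radians(62))*eh-np.sin(np.radians(62))*Zv
Rt=kt((t,np.cross(eh,Zv)))
E
python3 - <<'E'
from tgt import *
p,r,o=cur();print(o["time"],p,o["qpos"].round(2),o["qvel"].round(2),o["opening"]);print(rel(G-.081*t,Rt).round(2),rel(G+.019*t,Rt).round(2))
E
```

```text
1.1 [ 0.52247682 -0.26223932  0.16833796] [-0.73  0.71  1.14  0.25  1.67 -0.96] [-0.03  0.31 -0.47 -0.08  0.65 -1.38] 0.05973602412541935
[-5.8   1.41  1.48 -0.19 -0.16 -0.29] [-5.8   1.41  1.48  9.8   0.09 -0.55]
```

Emit:
jog_arm(plan=[-5.8, 1.4, 1.5, 0, 0, -0.3, 0.3, -5.8, 1.4, 1.5, 0, 0, -0.3, 0.3, -5.8, 1.4, 1.5, 0, 0, -0.3, 0.3])

```text
time: 1.4
tool_pos: [0.5173, -0.2661, 0.1693]
tool_rot: [1.576, 1.085, 1.872]
contact_force: [-0.5, 0.8, 0.2]
opening: 0.0601
```

```bash
cat > pic.py <<'E'
from g import *
from cell import cams
import sys
tag=sys.argv[1]
rows=[]
for n,i in(("scene",2),("top",6)):
    d=cams.read_camera(n);np.savez(f"{n}_{tag}.npz",**d)
    x,y,w,h,k=[int(v) for v in sys.argv[i:i+4]]+[1] if False else [int(v) for v in sys.argv[i:i+4]]+[0]
    k=390/w
    rows.append(cv2.resize(d["image"][y:y+h,x:x+w,::-1],(390,int(h*k)),interpolation=cv2.INTER_CUBIC))
H=max(r.shape[0] for r in rows)
rows=[cv2.copyMakeBorder(r,0,H-r.shape[0],0,5,cv2.BORDER_CONSTANT) for r in rows]
cv2.imwrite(f"pics/{tag}.png",np.hstack(rows))
E
python3 pic.py a 160 120 130 150 330 180 120 120
python3 - <<'E'
from tgt import *
p,r,o=cur();print(o["time"],p,o["qpos"].round(2),o["contact_force"]);print(rel(G-.081*t,Rt).round(2),rel(G+.019*t,Rt).round(2))
E
```

```text
1.5 [ 0.51714787 -0.26618191  0.16998036] [-0.74  0.73  1.12  0.24  1.71 -1.05] [-0.66920748  0.17040339  0.44148504]
[-0.69  0.25  0.23  0.06 -0.    0.32] [-0.69  0.25  0.23 10.06  0.04  0.27]
```

View pics/a.png

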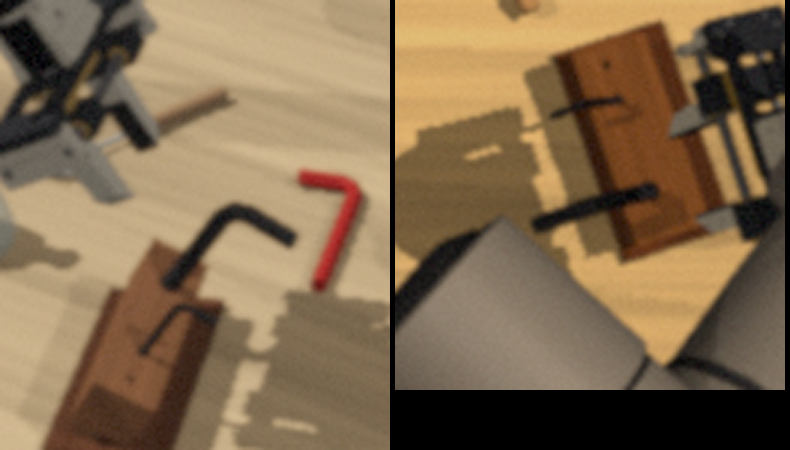

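The jaws point at the key, with one fingertip on each side of it at (690,120) and (715,218) in the top crop. Going in.

Emit:
jog_arm(plan=[-0.7, 0.2, 0.2, 3, 0, 0.3, 0.3, -0.7, 0.2, 0.2, 6, 0, 0.3, 0.3, -0.7, 0.2, 0.2, 9, 0, 0.3, 0.3, -0.7, 0.2, 0.2, 10, 0, 0.3, 0.3, -0.7, 0.2, 0.2, 10, 0, 0.3, 0.3])

```text
time: 2.0
tool_pos: [0.5058, -0.2201, 0.0811]
tool_rot: [1.571, 1.081, 1.881]
contact_force: [0.6, 0.7, -0.1]
opening: 0.0597
```

```bash
python3 pic.py b 160 120 130 150 330 180 120 120
python3 - <<'E'
from tgt import *
p,r,o=cur();print(o["time"],p,o["contact_force"]);print(rel(G+.019*t,Rt).round(2))
E
```

```text
2.1 [ 0.50707955 -0.22165673  0.08261088] [0.12179183 0.23285711 0.15514811]
[ 0.14  0.09  0.12  0.21  0.08 -0.08]
```

View pics/b.png

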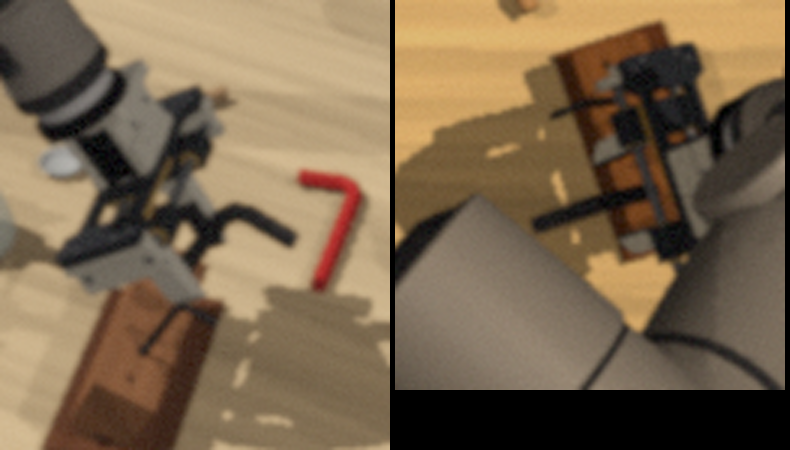

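The key passes between the fingers, with fingertips at (605,150) and (640,240) in the top crop and the key at about (620,198). Closing.

Emit:
jog_arm(plan=[0, 0, 0, 0, 0, 0, -1, 0, 0, 0, 0, 0, 0, -1, 0, 0, 0, 0, 0, 0, -1, 0, 0, 0, 0, 0, 0, -1, 0, 0, 0, 0, 0, 0, -1, 0, 0, 0, 0, 0, 0, -1, 0, 0, 0, 0, 0, 0, -1, 0, 0, 0, 0, 0, 0, -1], newtons=40)

```text
time: 2.9
tool_pos: [0.506, -0.2207, 0.0814]
tool_rot: [1.57, 1.082, 1.881]
contact_force: [-2.1, -0.8, 2.1]
opening: 0.0136
```

```bash
python3 - <<'E'
from tgt import *
p,r,o=cur();print(o["time"],p,o["contact_force"],o["torque"],o["opening"]);
print("a in tool",r.inv().apply(a).round(3))
E
```

```text
2.9 [ 0.50598404 -0.22068294  0.08136148] [-2.13553347 -0.7776018   2.10261507] [-0.29208983  0.22588457  0.06467577] 0.01358158851157259
a in tool [-0.5    0.866  0.002]
```

Emit:
jog_arm(plan=[0, 0, 0, -0.25, 0.43, 0, -1, 0, 0, 0, -0.5, 0.87, 0, -1, 0, 0, 0, -0.75, 1.3, 0, -1, 0, 0, 0, -1.0, 1.73, 0, -1], newtons=60)

```text
time: 3.3
tool_pos: [0.5031, -0.2101, 0.0987]
tool_rot: [1.568, 1.082, 1.879]
contact_force: [-0.2, 0.3, -2.9]
opening: 0.0134
```

```bash
python3 pic.py c 160 120 130 150 330 180 120 120;python3 - <<'E'
from g import *
p,r,o=cur();print(o["time"],p,o["contact_force"],o["torque"],o["opening"])
E
```

```text
3.4 [ 0.50307653 -0.21018132  0.09908408] [-1.03317305  0.34095881 -3.3121107 ] [-0.49252375 -0.13630067  0.0105339 ] 0.01394976819810711
```

View pics/c.png

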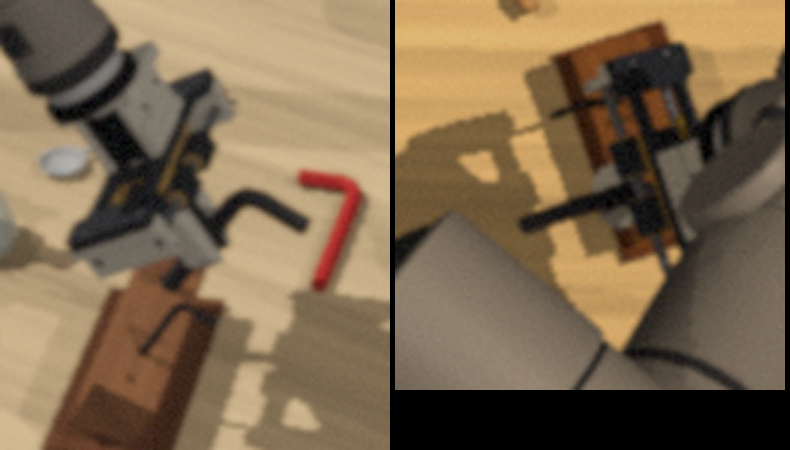

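The key is gripped and rising cleanly with the hand: its tip moved to (300,225) in the scene crop, and the force is just its weight. I'll draw it the rest of the way out.

Emit:
jog_arm(plan=[0, 0, 0, -0.5, 0.87, 0, -1, 0, 0, 0, -1.0, 1.73, 0, -1, 0, 0, 0, -1.5, 2.6, 0, -1, 0, 0, 0, -2.5, 4.33, 0, -1, 0, 0, 0, -4, 7, 0, -1, 0, 0, 0, -6, 10.4, 0, -1, 0, 0, 0, -6, 10.4, 0, -1])

```text
time: 4.1
tool_pos: [0.4843, -0.1485, 0.205]
tool_rot: [1.557, 1.087, 1.872]
contact_force: [-0.1, -1.0, -2.5]
opening: 0.0132
```

```bash
python3 pic.py d 160 80 180 190 300 160 150 140;python3 - <<'E'
from g import *
p,r,o=cur();print(o["time"],p,o["contact_force"],o["torque"],o["opening"])
E
```

```text
4.2 [ 0.4836811  -0.14990165  0.20101561] [ 0.83461165  0.27390389 -3.93509723] [-0.52447028 -0.22936376  0.02609468] 0.013687665949472856
```

View pics/d.png

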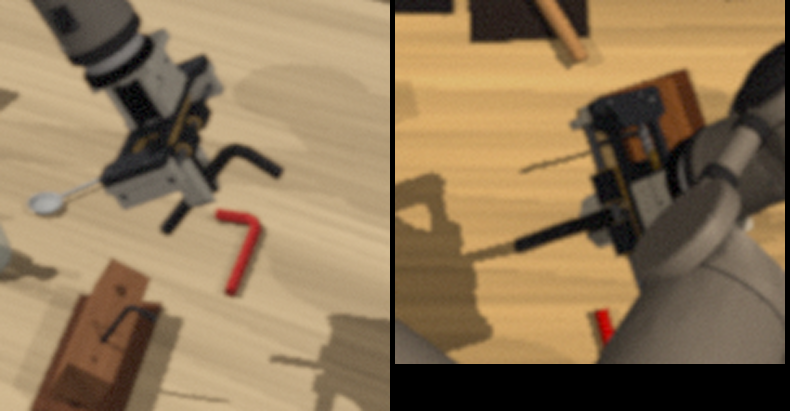

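```bash
python3 - <<'E'
from g import *
d=dict(np.load("scene_d.npz"));im=d["image"][130:200,225:300,::-1]
cv2.imwrite("pics/d2.png",cv2.resize(im,None,fx=8,fy=8,interpolation=cv2.INTER_CUBIC))
E
```

```text
(no output)
```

View pics/d2.png

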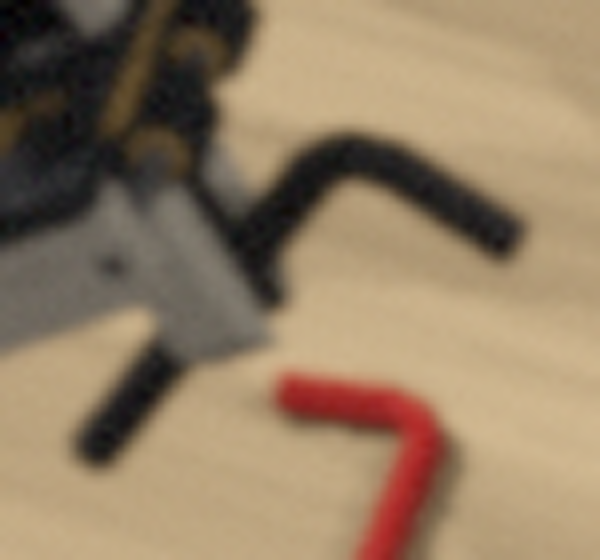

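```bash
python3 - <<'E'
from g import *
d=dict(np.load("scene_d.npz"));p,r,o=cur()
X,Y,Z=r.as_matrix().T;g=p-.019*X
def pl(u,v):
    o_,q=ray(d,(u+.5)/8-.5+225,(v+.5)/8-.5+130);P=o_+q*np.dot(g-o_,Z)/np.dot(q,Z);return r.inv().apply(P-p)*1000
for n,q in(("tip",(512,235)),("sh",(430,187)),("end",(93,448)),("la",(165,368)),("lb",(300,192))):print(n,pl(*q).round(1))
E
```

```text
tip [-3.8 86.5  0. ]
sh [-25.6  73.2   0. ]
end [ 17.  -62.2   0. ]
la [  0.2 -27.4   0. ]
lb [-37.2  39.    0. ]
```

```bash
cat > k.py <<'E'
from g import *
be=np.radians(29.8);TIP=np.array([-.0033,.0867,0])
def pose(phi,tip,tilt=0):
    a=-A(phi);s=-Zv
    x=np.cos(be)*s-np.sin(be)*a;y=np.sin(be)*s+np.cos(be)*a
    Rt=R.from_matrix(np.stack([x,y,np.cross(x,y)],1))
    return np.asarray(tip)-Rt.apply(TIP),Rt
def st():
    p,r,o=cur();s=r.apply([np.cos(be),np.sin(be),0]);a=r.apply([-np.sin(be),np.cos(be),0])
    print("t",round(o["time"],2),"tip",(p+r.apply(TIP)).round(4),"phi",round(np.degrees(np.arctan2(-a[1],-a[0])),2),"tilt",round(np.degrees(np.arccos(-s[2])),2),"F",o["contact_force"].round(1),"M",o["torque"].round(2),"op",round(o["opening"],4),"q",o["qpos"].round(2))
    return p,r
E
python3 - <<'E'
from k import *
st()
for phi in(-39,):
    P,Q=pose(phi,(.626,.116,.126));print(rel(P,Q).round(2),P)
E
```

```text
t 4.2 tip [ 0.4605 -0.0785  0.2445] phi -71.89 tilt 57.66 F [ 0.8  0.3 -3.9] M [-0.52 -0.23  0.03] op 0.0137 q [-0.63  0.54  1.39  0.28  1.62 -0.99]
[-34.53  -0.43 -55.95   9.91  11.16  25.9 ] [0.68574331 0.06762082 0.16622402]
```

```bash
python3 - <<'E'
from k import *
P,Q=pose(-39,(.626,.116,.146));print(rel(P,Q).round(2),P)
E
```

```text
[-34.53  -0.43 -55.95   8.15  12.1   25.9 ] [0.68574331 0.06762082 0.18622402]
```

Emit:
jog_arm(plan=[-4, 0, -7, 1, 1.5, 3.2, -1, -8, 0, -14, 2, 3, 6.4, -1, -13, 0, -21, 3, 4.5, 9.7, -1, -17, -0.2, -28, 4, 6, 13, -1, -21.5, -0.2, -35, 5, 7.5, 16.2, -1, -26, -0.3, -42, 6, 9, 19.4, -1, -30, -0.4, -49, 7.1, 10.5, 22.6, -1, -34.5, -0.4, -56, 8.15, 12.1, 25.9, -1, -34.5, -0.4, -56, 8.15, 12.1, 25.9, -1, -34.5, -0.4, -56, 8.15, 12.1, 25.9, -1])

```text
time: 5.2
tool_pos: [0.6844, 0.0685, 0.1823]
tool_rot: [-1.579, 1.057, -0.688]
contact_force: [0.3, -0.5, -2.6]
opening: 0.0136
```

```bash
python3 pic.py e 270 190 150 140 190 130 130 120;python3 - <<'E'
from k import *
st()
P,Q=pose(-39,(.626,.116,.146));print(rel(P,Q).round(2),P)
E
```

```text
t 5.3 tip [0.6254 0.1148 0.1442] phi -39.19 tilt 0.28 F [ 1.1 -0.3 -3. ] M [ 0.35  0.24 -0.04] op 0.013 q [ 0.16  0.53  1.46 -0.51  0.85 -0.45]
[-0.11 -0.2  -0.26 -0.21 -0.07  0.15] [0.68574331 0.06762082 0.18622402]
```

View pics/e.png

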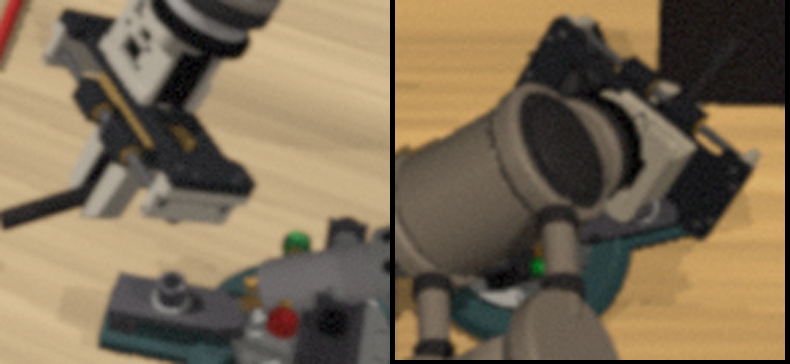

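Emit:
jog_arm(plan=[0, 0, 0, 1.2, 0.7, 0.1, -1, 0, 0, -0.2, 2.4, 1.4, 0.15, -1, 0, 0, -0.2, 3.2, 2.0, 0.15, -1, 0, 0, -0.2, 3.2, 2.0, 0.15, -1, 0, 0, -0.2, 3.2, 2.0, 0.15, -1])

```text
time: 5.8
tool_pos: [0.6853, 0.0692, 0.1471]
tool_rot: [-1.573, 1.05, -0.684]
contact_force: [0.6, 0.4, -3.0]
opening: 0.0135
```

```bash
python3 pic.py f 290 220 100 110 190 130 130 120;python3 - <<'E'
from k import *
st()
P,Q=pose(-39,(.626,.116,.076));print(rel(P,Q).round(2),P)
E
```

```text
t 5.9 tip [0.6262 0.1179 0.1078] phi -39.08 tilt 0.12 F [-0.5 -0.3 -3. ] M [0.38 0.2  0.  ] op 0.0133 q [ 0.16  0.57  1.51 -0.56  0.78 -0.38]
[-0.08 -0.03  0.12  2.83  1.5  -0.15] [0.68574331 0.06762082 0.11622402]
```

View pics/f.png

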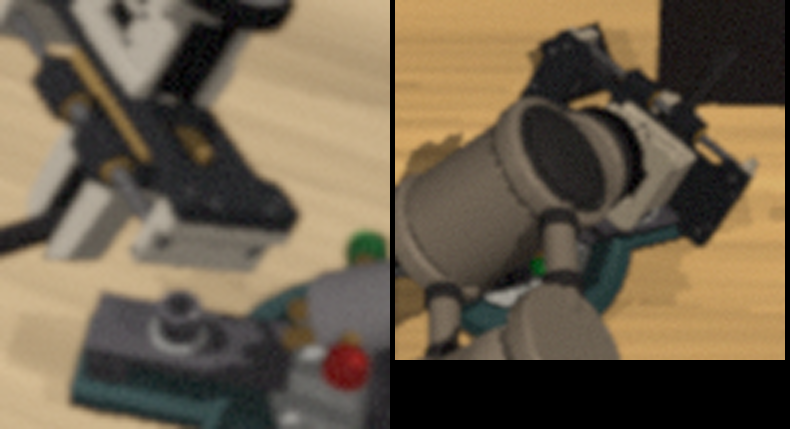

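```bash
cat > rows.py <<'E'
from k import *
def rows(plist,jaw=-1):
    for phi,tip in plist:
        P,Q=pose(phi,tip);print(np.r_[rel(P,Q).round(2),jaw].tolist())
E
python3 - <<'E'
from rows import *
rows([(ph,(.626,.116,.112)) for ph in np.linspace(-47,-119,10)])
E
```

```text
[6.86, 3.96, 0.12, -0.33, -0.23, -1.22, -1.0]
[13.8, 7.94, 0.12, -0.44, -0.04, -2.27, -1.0]
[20.73, 11.92, 0.12, -0.62, 0.28, -3.28, -1.0]
[27.67, 15.91, 0.11, -0.88, 0.71, -4.22, -1.0]
[34.61, 19.89, 0.11, -1.19, 1.26, -5.09, -1.0]
[41.55, 23.87, 0.11, -1.56, 1.9, -5.87, -1.0]
[48.49, 27.86, 0.1, -1.98, 2.63, -6.53, -1.0]
[55.42, 31.84, 0.1, -2.45, 3.44, -7.06, -1.0]
[62.36, 35.82, 0.09, -2.94, 4.3, -7.47, -1.0]
[69.3, 39.8, 0.09, -3.46, 5.2, -7.73, -1.0]
```

Emit:
jog_arm(plan=[6.9, 4.0, 0.1, -0.3, -0.2, -1.2, -1, 13.8, 7.9, 0.1, -0.4, 0, -2.3, -1, 20.7, 11.9, 0.1, -0.6, 0.3, -3.3, -1, 27.7, 15.9, 0.1, -0.9, 0.7, -4.2, -1, 34.6, 19.9, 0.1, -1.2, 1.3, -5.1, -1, 41.6, 23.9, 0.1, -1.6, 1.9, -5.9, -1, 48.5, 27.9, 0.1, -2.0, 2.6, -6.5, -1, 55.4, 31.8, 0.1, -2.5, 3.4, -7.1, -1, 62.4, 35.8, 0.1, -2.9, 4.3, -7.5, -1, 69.3, 39.8, 0.1, -3.5, 5.2, -7.7, -1])

```text
time: 6.9
tool_pos: [0.5886, 0.0496, 0.1526]
tool_rot: [-1.57, 1.051, -2.081]
contact_force: [-0.2, 0.1, -3.5]
opening: 0.0135
```

```bash
python3 - <<'E'
from k import *
st()
P,Q=pose(-119,(.626,.116,.090));print(rel(P,Q).round(2),P)
E
```

```text
t 6.9 tip [0.6262 0.1167 0.1124] phi -119.29 tilt 0.05 F [-0.2  0.1 -3.5] M [ 0.39 -0.26  0.04] op 0.0135 q [ 0.16  0.74  1.15 -0.4   1.58  0.74]
[-0.26 -0.11 -0.04  1.98  1.05  0.05] [0.58873013 0.04876337 0.13022402]
```

Emit:
jog_arm(plan=[-0.3, -0.1, 0, 1.0, 0.5, 0, -1, -0.3, -0.1, 0, 2.0, 1.1, 0, -1, -0.3, -0.1, 0, 2.0, 1.1, 0, -1])

```text
time: 7.2
tool_pos: [0.5871, 0.0487, 0.1269]
tool_rot: [-1.582, 1.048, -2.078]
contact_force: [-0.5, -0.6, -3.3]
opening: 0.0131
```

```bash
python3 pic.py g 290 230 90 90 220 150 90 80;python3 - <<'E'
from k import *
st()
E
```

```text
t 7.3 tip [0.6245 0.1163 0.0884] phi -118.57 tilt 0.18 F [ 0.5 -0.4 -2.4] M [ 0.36 -0.3  -0.02] op 0.0133 q [ 0.16  0.76  1.18 -0.4   1.54  0.75]
```

View pics/g.png

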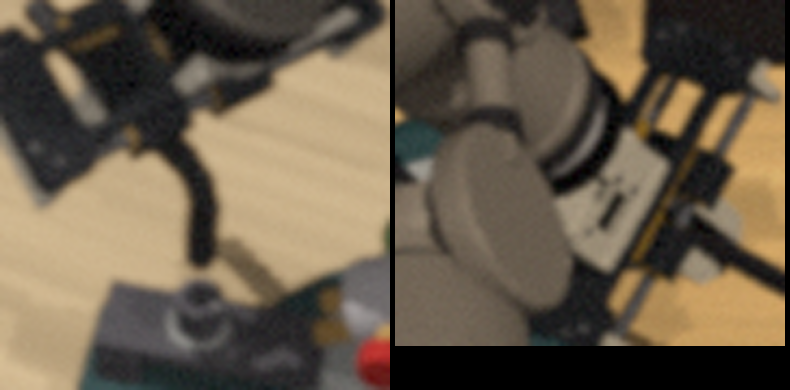

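```bash
python3 - <<'E'
from g import *
d=dict(np.load("scene_g.npz"));im=d["image"][265:315,310:360,::-1]
a=cv2.convertScaleAbs(cv2.resize(im,None,fx=12,fy=12,interpolation=cv2.INTER_CUBIC),alpha=1.7)
cv2.imwrite("pics/g2.png",a)
E
```

```text
(no output)
```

View pics/g2.png

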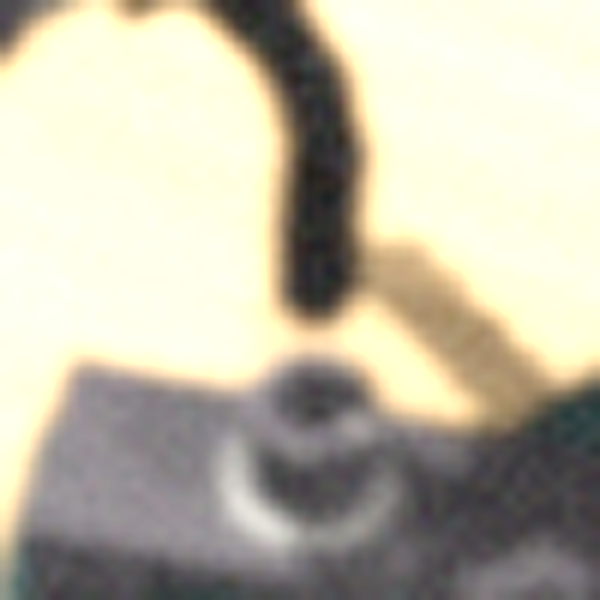

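```bash
python3 - <<'E'
from k import *
d=dict(np.load("scene_g.npz"));f=lambda u,v:((u+.5)/12-.5+310,(v+.5)/12-.5+265)
b=onz(d,*f(317,394),.066);print(b)
for z in(.0885,):
  t=onz(d,*f(319,294),z);print(z,t,t-b)
N=[np.r_[cur()[0]] for _ in range(5)];print(np.array(N))
st()
T=dict(np.load("top0.npz"))
E
```

```text
[0.62580505 0.11669758 0.066     ]
0.0885 [0.62342137 0.11498874 0.0885    ] [-0.00238367 -0.00170883  0.0225    ]
[[0.58787226 0.04881625 0.12872913]
 [0.58787226 0.04881625 0.12872913]
 [0.58787226 0.04881625 0.12872913]
 [0.58787226 0.04881625 0.12872913]
 [0.58787226 0.04881625 0.12872913]]
t 7.3 tip [0.6245 0.1163 0.0884] phi -118.57 tilt 0.18 F [ 0.5 -0.4 -2.4] M [ 0.36 -0.3  -0.02] op 0.0133 q [ 0.16  0.76  1.18 -0.4   1.54  0.75]
```

```bash
python3 - <<'E'
from rows import *
rows([(-112,(.6256,.1175,.086)),(-105,(.6256,.1175,.083)),(-99,(.6256,.1175,.080))])
E
```

```text
[-5.61, -3.41, 0.06, 0.12, 0.3, 0.91, -1.0]
[-11.69, -6.9, 0.05, 0.29, 0.59, 1.83, -1.0]
[-16.89, -9.88, 0.04, 0.44, 0.93, 2.61, -1.0]
```

Emit:
jog_arm(plan=[-5.6, -3.4, 0, 0.12, 0.3, 0.91, -1, -11.7, -6.9, 0, 0.29, 0.59, 1.83, -1, -16.9, -9.9, 0, 0.44, 0.93, 2.61, -1, -16.9, -9.9, 0, 0.44, 0.93, 2.61, -1, -16.9, -9.9, 0, 0.44, 0.93, 2.61, -1])

```text
time: 7.8
tool_pos: [0.6137, 0.0416, 0.1213]
tool_rot: [-1.567, 1.051, -1.728]
contact_force: [-0.6, 0.6, -2.9]
opening: 0.0134
```

```bash
cat > z.py <<'E'
from k import *
from cell import cams
import sys
tag=sys.argv[1]
d=cams.read_camera("scene");np.savez(f"scene_{tag}.npz",**d);im=d["image"][265:315,310:360,::-1]
cv2.imwrite(f"pics/{tag}.png",cv2.convertScaleAbs(cv2.resize(im,None,fx=12,fy=12,interpolation=cv2.INTER_CUBIC),alpha=1.7))
st()
E
python3 z.py i
```

```text
t 7.85 tip [0.6262 0.1174 0.081 ] phi -99.22 tilt 0.11 F [ 0.  -0.5 -3.1] M [ 0.47 -0.12  0.03] op 0.0133 q [ 0.19  0.73  1.27 -0.5   1.36  0.51]
```

View pics/i.png

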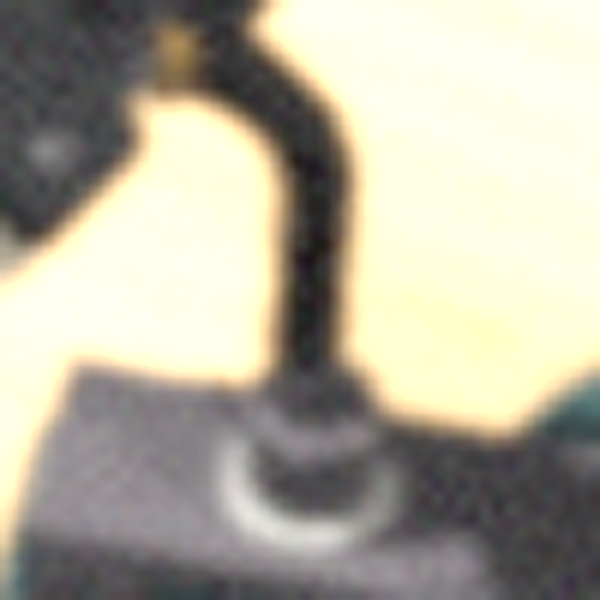

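```bash
python3 - <<'E'
from rows import *
d=dict(np.load("scene_i.npz"));
for P in((.6258,.1167,.0805),(.6258,.1167,.066)):
    u,v=proj(d,P);print((u-310+.5)*12-.5,(v-265+.5)*12-.5)
rows([(-99,(.6256,.1188,.076)),(-99,(.6256,.1188,.071))])
E
```

```text
320.41751773727174 338.030367086973
317.0250412336561 393.9850127647112
[-0.24, -0.01, 0.01, 0.37, 0.36, -0.05, -1.0]
[-0.24, -0.01, 0.01, 0.8, 0.61, -0.05, -1.0]
```

Emit:
jog_arm(plan=[-0.2, 0, 0, 0.37, 0.36, -0.05, -1, -0.2, 0, 0, 0.6, 0.48, -0.05, -1, -0.2, 0, 0, 0.8, 0.6, -0.05, -1, -0.2, 0, 0, 0.8, 0.6, -0.05, -1])

```text
time: 8.25
tool_pos: [0.6133, 0.0426, 0.1101]
tool_rot: [-1.574, 1.05, -1.73]
contact_force: [0.2, -0.5, -2.9]
opening: 0.0136
```

```bash
python3 z.py j
```

```text
t 8.3 tip [0.6253 0.1185 0.0702] phi -98.94 tilt 0.08 F [-0.1 -0.5 -2.1] M [ 0.47 -0.2  -0.02] op 0.0136 q [ 0.19  0.75  1.28 -0.5   1.34  0.52]
```

View pics/j.png

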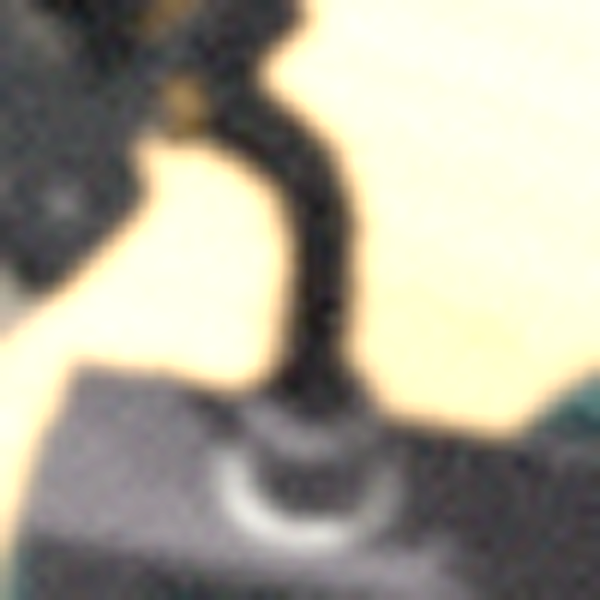

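Emit:
jog_arm(plan=[0, 0, 0, 0.09, 0.05, 0, -1, 0, 0, 0, 0.17, 0.1, 0, -1, 0, 0, 0, 0.26, 0.15, 0, -1])

```text
time: 8.6
tool_pos: [0.6137, 0.0426, 0.108]
tool_rot: [-1.571, 1.05, -1.727]
contact_force: [-0.1, -1.7, 0.3]
opening: 0.0131
```

```bash
python3 z.py j2
```

```text
t 8.65 tip [0.6256 0.1184 0.0678] phi -98.93 tilt 0.04 F [-0.3 -0.7 -0. ] M [ 0.38 -0.12  0.05] op 0.0135 q [ 0.19  0.75  1.28 -0.5   1.33  0.52]
```

Emit:
jog_arm(plan=[0, 0, 0, 0.04, 0.025, 0, -1, 0, 0, 0, 0.09, 0.05, 0, -1])

```text
time: 8.85
tool_pos: [0.6138, 0.0425, 0.1075]
tool_rot: [-1.57, 1.05, -1.726]
contact_force: [0.6, -1.5, 2.3]
opening: 0.0135
```

```bash
python3 z.py j3
```

```text
t 8.9 tip [0.6257 0.1183 0.0671] phi -98.93 tilt 0.05 F [-0.7 -0.8  3.3] M [ 0.12 -0.03  0.01] op 0.0134 q [ 0.19  0.75  1.28 -0.5   1.33  0.52]
```

View pics/j3.png

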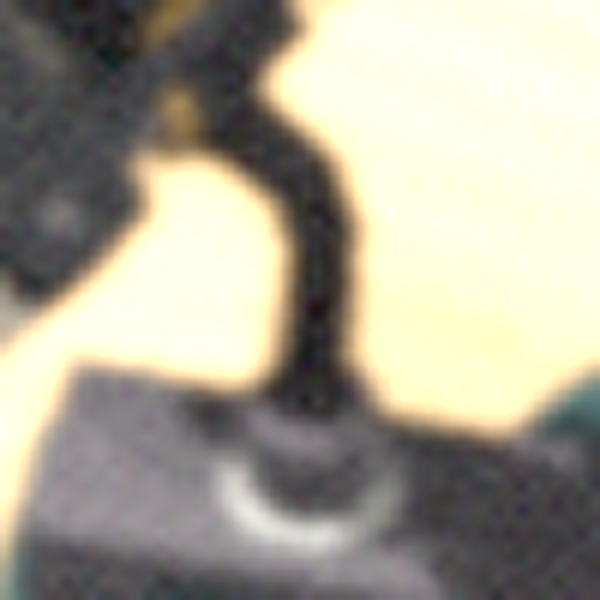

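Emit:
jog_arm(plan=[0, 0, 0, -0.05, 0.09, 0, -1, 0, 0, 0, -0.1, 0.17, 0, -1, 0, 0, 0, -0.1, 0.17, 0, -1])

```text
time: 9.2
tool_pos: [0.6139, 0.0439, 0.1075]
tool_rot: [-1.571, 1.049, -1.727]
contact_force: [-0.2, -4.5, 3.3]
opening: 0.0135
```

```bash
python3 -c "
from k import *
st()"
```

```text
t 9.2 tip [0.6259 0.1197 0.0671] phi -98.95 tilt 0.11 F [-0.2 -4.5  3.3] M [-0.45  0.01 -0.01] op 0.0135 q [ 0.19  0.75  1.28 -0.5   1.34  0.52]
```

Emit:
jog_arm(plan=[0, 0, 0, 0.1, -0.17, 0, -1, 0, 0, 0, 0.15, -0.26, 0, -1, 0, 0, 0, 0.2, -0.34, 0, -1, 0, 0, 0, 0.2, -0.34, 0, -1])

```text
time: 9.6
tool_pos: [0.6135, 0.0416, 0.1067]
tool_rot: [-1.57, 1.052, -1.726]
contact_force: [1.3, 3.6, 1.2]
opening: 0.0137
```

```bash
python3 -c "
from k import *
st()"
```

```text
t 9.6 tip [0.6254 0.1176 0.0666] phi -98.9 tilt 0.07 F [1.3 3.6 1.2] M [ 1.05 -0.28  0.01] op 0.0137 q [ 0.19  0.75  1.29 -0.5   1.33  0.52]
```

Emit:
jog_arm(plan=[0, 0, 0, -0.1, 0.17, 0.1, -1, 0, 0, 0, -0.1, 0.17, 0.2, -1, 0, 0, 0, -0.1, 0.17, 0.2, -1])

```text
time: 9.9
tool_pos: [0.6151, 0.0422, 0.1068]
tool_rot: [-1.575, 1.049, -1.73]
contact_force: [-2.6, -0.5, 5.0]
opening: 0.0135
```

```bash
python3 -c "
from k import *
st()"
```

```text
t 9.9 tip [0.6269 0.1181 0.0665] phi -98.94 tilt 0.13 F [-2.6 -0.5  5. ] M [ 0.41  0.38 -0.08] op 0.0135 q [ 0.19  0.75  1.28 -0.5   1.34  0.52]
```

Emit:
jog_arm(plan=[0, 0, 0, 0, 0, -0.2, -1, 0, 0, 0, 0, 0, -0.4, -1, 0, 0, 0, 0, 0, -0.4, -1])

```text
time: 10.2
tool_pos: [0.6124, 0.0428, 0.1072]
tool_rot: [-1.567, 1.051, -1.723]
contact_force: [2.2, -0.8, 2.6]
opening: 0.0134
```

```bash
python3 -c "
from k import *
st()"
```

```text
t 10.2 tip [0.6243 0.1188 0.0669] phi -98.91 tilt 0.11 F [ 2.2 -0.8  2.6] M [ 0.18 -0.67  0.07] op 0.0134 q [ 0.19  0.75  1.29 -0.5   1.33  0.52]
```

Emit:
jog_arm(plan=[0, 0, 0, 0, 0, 0.2, -1, 0, 0, 0, 0, 0, 0.4, -1, 0, 0, 0, 0, 0, 0.6, -1, 0, 0, 0, 0, 0, 0.6, -1])

```text
time: 10.6
tool_pos: [0.6163, 0.042, 0.1064]
tool_rot: [-1.579, 1.049, -1.735]
contact_force: [-4.7, 0.2, 5.9]
opening: 0.0137
```

```bash
python3 z.py j4
```

```text
t 10.65 tip [0.628  0.118  0.0661] phi -98.96 tilt 0.25 F [-3.5  0.5  4.7] M [ 0.41  0.73 -0.09] op 0.0138 q [ 0.19  0.76  1.27 -0.5   1.34  0.51]
```

View pics/j4.png

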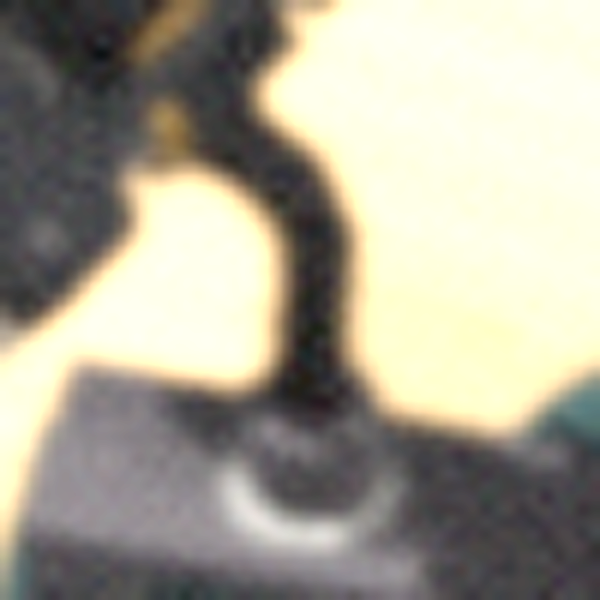

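```bash
cat > yaw.py <<'E'
from k import *
def yr(dphi,u=0,v=0,dn=0,n=0):
    # cm; u along tool z, v inward (A(phi+180)), dn down -- in frame at call start
    z=np.array([-np.cos(be),-np.sin(be),0]);q=R.from_rotvec(z*np.radians(dphi))
    T=TIP*100;sh=T-q.apply(T)+np.array([0,0,u])+v*np.array([-np.sin(be),np.cos(be),0])-dn*z
    print(dphi,np.r_[np.degrees(q.as_rotvec()),sh].round(2).tolist())
E
python3 -c "
from yaw import *
for d in(0,-3,-6,-9,-12,-15):yr(d,u=-.4,dn=.1)
for d in(3,6,9,12,15,18,21,24,27,30):yr(d)
"
```

```text
0 [-0.0, -0.0, 0.0, 0.09, 0.05, -0.4]
-3 [2.6, 1.49, -0.0, 0.08, 0.06, -0.8]
-6 [5.21, 2.98, -0.0, 0.07, 0.09, -1.2]
-9 [7.81, 4.47, -0.0, 0.04, 0.13, -1.6]
-12 [10.41, 5.96, -0.0, 0.0, 0.2, -2.0]
-15 [13.02, 7.45, -0.0, -0.04, 0.28, -2.39]
3 [-2.6, -1.49, 0.0, -0.01, 0.01, 0.4]
6 [-5.21, -2.98, 0.0, -0.02, 0.04, 0.8]
9 [-7.81, -4.47, 0.0, -0.05, 0.08, 1.2]
12 [-10.41, -5.96, 0.0, -0.08, 0.15, 1.6]
15 [-13.02, -7.45, 0.0, -0.13, 0.23, 1.99]
18 [-15.62, -8.95, 0.0, -0.19, 0.33, 2.38]
21 [-18.22, -10.44, 0.0, -0.25, 0.44, 2.75]
24 [-20.83, -11.93, 0.0, -0.33, 0.58, 3.13]
27 [-23.43, -13.42, 0.0, -0.42, 0.73, 3.49]
30 [-26.03, -14.91, 0.0, -0.51, 0.89, 3.84]
```

Emit:
jog_arm(plan=[0, 0, 0, 0.09, 0.05, -0.4, -1, 2.6, 1.5, 0, 0.08, 0.06, -0.8, -1, 5.2, 3.0, 0, 0.07, 0.09, -1.2, -1, 7.8, 4.5, 0, 0.04, 0.13, -1.6, -1])

```text
time: 11.05
tool_pos: [0.6023, 0.0458, 0.1054]
tool_rot: [-1.571, 1.051, -1.886]
contact_force: [2.6, -0.4, 0.7]
opening: 0.0136
```

```bash
python3 -c "
from k import *
st()"
```

```text
t 11.05 tip [0.6261 0.1189 0.0652] phi -108.03 tilt 0.02 F [ 2.6 -0.4  0.7] M [ 0.36 -0.61  0.02] op 0.0136 q [ 0.18  0.77  1.24 -0.46  1.41  0.63]
```

Emit:
jog_arm(plan=[2.6, 1.5, 0, -0.01, 0.01, -0.4, -1, 5.2, 3.0, 0, -0.02, 0.04, -0.8, -1, 5.2, 3.0, 0, -0.02, 0.04, -0.8, -1])

```text
time: 11.35
tool_pos: [0.5951, 0.0485, 0.1053]
tool_rot: [-1.572, 1.051, -1.99]
contact_force: [1.1, -0.5, 1.8]
opening: 0.0136
```

```bash
python3 z.py j5
```

```text
t 11.4 tip [0.6261 0.1187 0.0652] phi -113.87 tilt 0.04 F [2.1 0.2 1.2] M [ 0.42 -0.74  0.11] op 0.0136 q [ 0.17  0.78  1.22 -0.43  1.46  0.71]
```

View pics/j5.png

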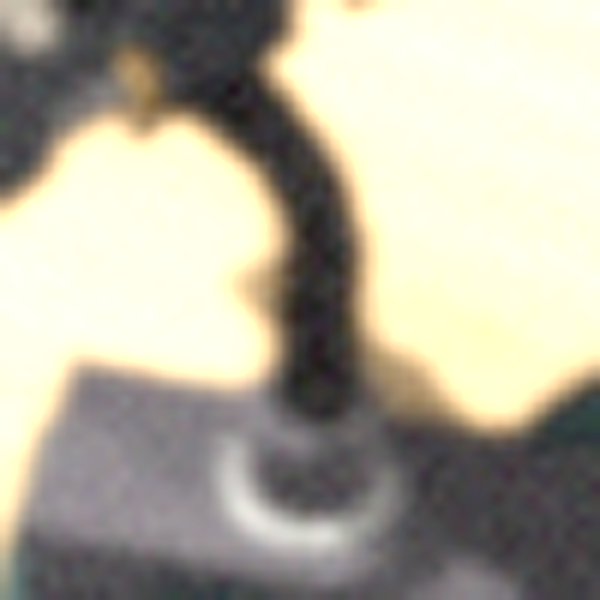

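Emit:
jog_arm(plan=[0, 0, 0, 0.09, 0.05, 0, -1, 0, 0, 0, 0.17, 0.1, 0, -1, 0, 0, 0, 0.17, 0.1, 0, -1])

```text
time: 11.7
tool_pos: [0.595, 0.0492, 0.1027]
tool_rot: [-1.572, 1.052, -1.989]
contact_force: [5.1, 2.1, -4.9]
opening: 0.0132
```

```bash
python3 -c "
from k import *
st()"
```

```text
t 11.7 tip [0.6261 0.1196 0.0627] phi -113.86 tilt 0.11 F [ 5.1  2.1 -4.9] M [ 0.85 -1.48  0.13] op 0.0132 q [ 0.17  0.78  1.22 -0.43  1.46  0.71]
```

Emit:
jog_arm(plan=[0, 0, 0, -0.04, 0.07, 0.08, -1, 0, 0, 0, 0.05, 0.12, 0.08, -1, 0, 0, 0, 0.13, 0.17, 0.08, -1, 0, 0, 0, 0.13, 0.17, 0.08, -1])

```text
time: 12.1
tool_pos: [0.5955, 0.049, 0.1016]
tool_rot: [-1.573, 1.051, -1.991]
contact_force: [3.8, 1.0, -1.5]
opening: 0.0133
```

```bash
python3 -c "
from k import *
st()"
```

```text
t 12.1 tip [0.6266 0.1193 0.0613] phi -113.92 tilt 0.08 F [ 3.8  1.  -1.5] M [ 0.68 -1.02  0.07] op 0.0133 q [ 0.17  0.79  1.22 -0.43  1.46  0.71]
```

Emit:
jog_arm(plan=[0, 0, 0, -0.03, 0.05, 0.07, -1, 0, 0, 0, 0.06, 0.1, 0.07, -1, 0, 0, 0, 0.15, 0.15, 0.07, -1, 0, 0, 0, 0.24, 0.2, 0.07, -1, 0, 0, 0, 0.24, 0.2, 0.07, -1])

```text
time: 12.6
tool_pos: [0.5961, 0.049, 0.0985]
tool_rot: [-1.575, 1.05, -1.992]
contact_force: [3.1, 0.8, -1.9]
opening: 0.0135
```

```bash
python3 z.py j6
```

```text
t 12.65 tip [0.6272 0.1193 0.0583] phi -113.94 tilt 0.11 F [ 2.1  1.1 -3.1] M [ 0.62 -0.7   0.03] op 0.0134 q [ 0.17  0.79  1.22 -0.43  1.45  0.71]
```

View pics/j6.png

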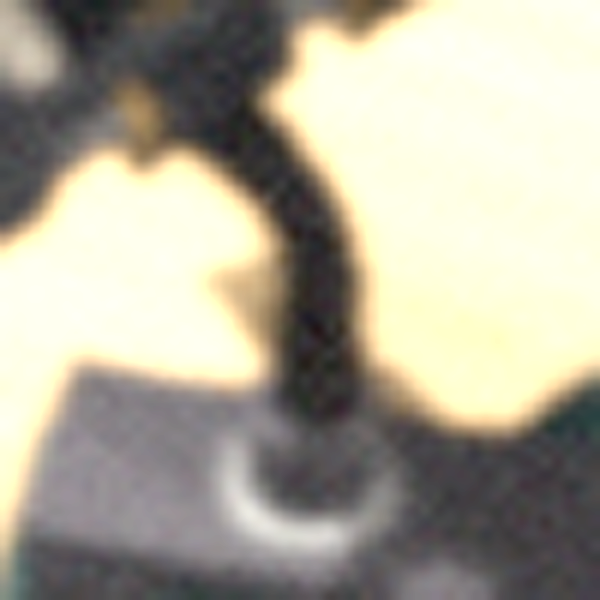

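The short arm is sinking into the socket: the key's axis is at column 318, over the bolt's centre at 317, and nothing is pushing back vertically. Continuing down.

Emit:
jog_arm(plan=[0, 0, 0, 0.08, 0.07, 0.05, -1, 0, 0, 0, 0.17, 0.12, 0.05, -1, 0, 0, 0, 0.26, 0.17, 0.05, -1, 0, 0, 0, 0.35, 0.22, 0.05, -1, 0, 0, 0, 0.43, 0.27, 0.05, -1, 0, 0, 0, 0.52, 0.32, 0.05, -1, 0, 0, 0, 0.52, 0.32, 0.05, -1])

```text
time: 13.35
tool_pos: [0.5966, 0.049, 0.0925]
tool_rot: [-1.574, 1.05, -1.992]
contact_force: [0.4, 1.0, -2.8]
opening: 0.0139
```

```bash
python3 -c "
from k import *
st()"
```

```text
t 13.35 tip [0.6278 0.1192 0.0522] phi -113.94 tilt 0.11 F [ 0.4  1.  -2.8] M [ 0.54 -0.37  0.04] op 0.0139 q [ 0.17  0.8   1.22 -0.43  1.44  0.72]
```

Emit:
jog_arm(plan=[0, 0, 0, 0.09, 0.05, 0, -1, 0, 0, 0, 0.17, 0.1, 0, -1, 0, 0, 0, 0.26, 0.15, 0, -1, 0, 0, 0, 0.26, 0.15, 0, -1])

```text
time: 13.75
tool_pos: [0.5969, 0.0482, 0.0914]
tool_rot: [-1.571, 1.049, -1.989]
contact_force: [-3.2, -1.8, 7.9]
opening: 0.0135
```

```bash
python3 z.py j7
```

```text
t 13.8 tip [0.6281 0.1185 0.051 ] phi -113.96 tilt 0.1 F [-2.2 -2.1  8. ] M [-0.13  0.32 -0.04] op 0.0134 q [ 0.17  0.8   1.22 -0.43  1.44  0.72]
```

View pics/j7.png

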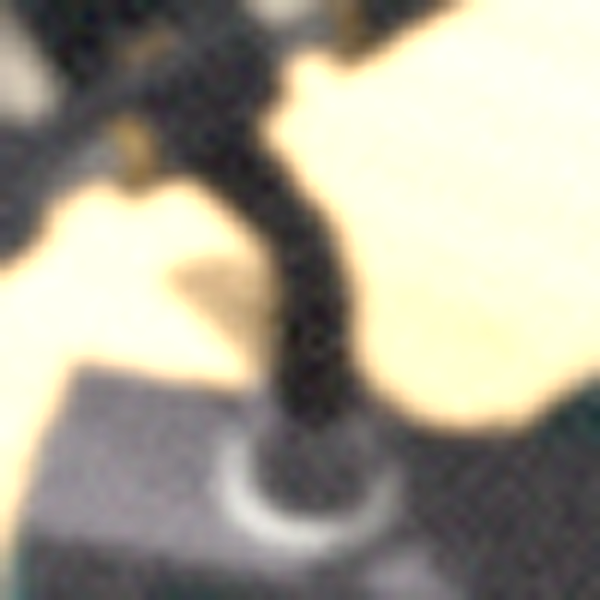

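Step 1 is done: the key bottomed after 16 mm of travel, with about 10 N on the floor of the socket. Next I'll ease that pressure and turn clockwise in steps, watching the torque.

```bash
cat >> yaw.py <<'E'
B=np.array([.628,.1187])
def tq():
    p,r=st();o=observe();F=o["contact_force"];X=r.as_matrix()[:,0]
    for L in(0.,.15,.2,.25):
        rr=(p-L*X)[:2]-B;print(" L",L,"tau cw on bolt",round(o["torque"][2]+rr[0]*F[1]-rr[1]*F[0],3),end="")
    tan=p[:2]-B;print(" R",np.linalg.norm(tan).round(4))
E
python3 -c "
from yaw import *
tq()
for d in(0,-3,-6,-9,-12,-15,-18):yr(d,dn=-.1)
"
```

```text
t 13.8 tip [0.6281 0.1185 0.051 ] phi -113.96 tilt 0.1 F [-2.2 -2.1  8. ] M [-0.13  0.32 -0.04] op 0.0134 q [ 0.17  0.8   1.22 -0.43  1.44  0.72]
 L 0.0 tau cw on bolt -0.125 L 0.15 tau cw on bolt -0.038 L 0.2 tau cw on bolt -0.009 L 0.25 tau cw on bolt 0.02 R 0.077
0 [-0.0, -0.0, 0.0, -0.09, -0.05, 0.0]
-3 [2.6, 1.49, -0.0, -0.09, -0.04, -0.4]
-6 [5.21, 2.98, -0.0, -0.11, -0.01, -0.8]
-9 [7.81, 4.47, -0.0, -0.13, 0.03, -1.2]
-12 [10.41, 5.96, -0.0, -0.17, 0.1, -1.6]
-15 [13.02, 7.45, -0.0, -0.22, 0.18, -1.99]
-18 [15.62, 8.95, -0.0, -0.27, 0.28, -2.38]
```

Emit:
jog_arm(plan=[0, 0, 0, -0.09, -0.05, 0, -1, 2.6, 1.5, 0, -0.09, -0.04, -0.4, -1, 5.2, 3.0, 0, -0.11, -0.01, -0.8, -1, 7.8, 4.5, 0, -0.13, 0.03, -1.2, -1])

```text
time: 14.2
tool_pos: [0.5871, 0.0541, 0.0918]
tool_rot: [-1.568, 1.05, -2.144]
contact_force: [2.6, -2.2, 3.0]
opening: 0.0132
```

```bash
python3 -c "
from yaw import *
tq()"
```

```text
t 14.2 tip [0.629  0.1185 0.0515] phi -122.99 tilt 0.08 F [ 2.6 -2.2  3. ] M [-0.23 -0.57  0.73] op 0.0132 q [ 0.16  0.82  1.19 -0.38  1.51  0.83]
 L 0.0 tau cw on bolt 0.979 L 0.15 tau cw on bolt 0.731 L 0.2 tau cw on bolt 0.648 L 0.25 tau cw on bolt 0.566 R 0.0765
```

Emit:
jog_arm(plan=[2.6, 1.5, 0, -0.01, 0.01, -0.4, -1, 5.2, 3.0, 0, -0.02, 0.04, -0.8, -1, 7.8, 4.5, 0, -0.05, 0.08, -1.2, -1, 7.8, 4.5, 0, -0.05, 0.08, -1.2, -1])

```text
time: 14.6
tool_pos: [0.5777, 0.0611, 0.0916]
tool_rot: [-1.569, 1.05, -2.302]
contact_force: [0.9, -3.4, 4.5]
opening: 0.0134
```

```bash
python3 -c "
from yaw import *
tq()"; python3 z.py k1
```

```text
t 14.6 tip [0.6291 0.1182 0.0514] phi -131.96 tilt 0.04 F [ 0.9 -3.4  4.5] M [-0.4  -0.56  0.58] op 0.0134 q [ 0.15  0.83  1.16 -0.32  1.57  0.95]
 L 0.0 tau cw on bolt 0.807 L 0.15 tau cw on bolt 0.586 L 0.2 tau cw on bolt 0.512 L 0.25 tau cw on bolt 0.438 R 0.0765
t 14.65 tip [0.6289 0.1183 0.0513] phi -131.88 tilt 0.04 F [ 1.9 -3.3  6.2] M [-0.51 -0.61  0.62] op 0.0132 q [ 0.15  0.83  1.16 -0.32  1.57  0.95]
```

View pics/k1.png

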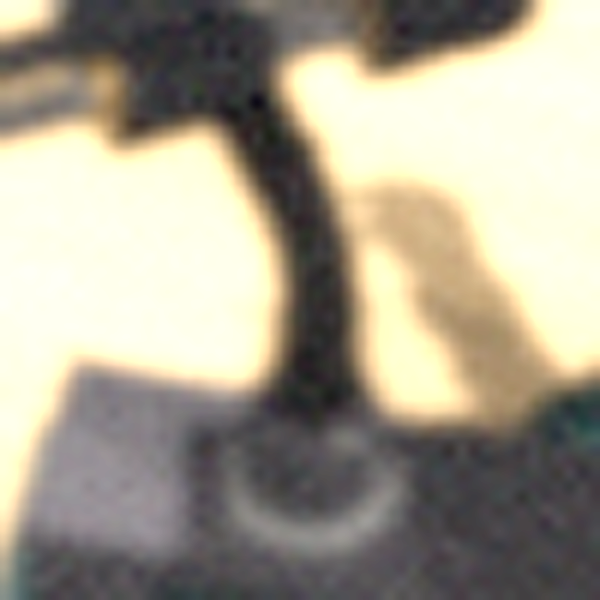

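Emit:
jog_arm(plan=[2.6, 1.5, 0, -0.02, 0.0, -0.4, -1, 5.2, 3.0, 0, -0.03, 0.03, -0.8, -1, 7.8, 4.5, 0, -0.06, 0.07, -1.2, -1, 7.8, 4.5, 0, -0.06, 0.07, -1.2, -1])

```text
time: 15.05
tool_pos: [0.5693, 0.0697, 0.0915]
tool_rot: [-1.57, 1.05, -2.459]
contact_force: [2.2, -4.7, 4.9]
opening: 0.0133
```

```bash
python3 -c "
from yaw import *
tq()"
```

```text
t 15.05 tip [0.6291 0.1181 0.0513] phi -140.96 tilt 0.03 F [ 2.2 -4.7  4.9] M [-0.59 -0.77  0.62] op 0.0133 q [ 0.13  0.84  1.13 -0.26  1.62  1.07]
 L 0.0 tau cw on bolt 1.006 L 0.15 tau cw on bolt 0.631 L 0.2 tau cw on bolt 0.506 L 0.25 tau cw on bolt 0.381 R 0.0764
```

Emit:
jog_arm(plan=[2.6, 1.5, 0, -0.01, 0.01, -0.4, -1, 5.2, 3.0, 0, -0.02, 0.04, -0.8, -1, 5.2, 3.0, 0, -0.02, 0.04, -0.8, -1])

```text
time: 15.35
tool_pos: [0.5647, 0.076, 0.0915]
tool_rot: [-1.57, 1.051, -2.564]
contact_force: [3.2, -4.3, 4.1]
opening: 0.0137
```

```bash
python3 -c "
from yaw import *
tq()"; python3 pic.py k2 280 210 130 120 150 140 180 150
```

```text
t 15.35 tip [0.6292 0.1179 0.0513] phi -146.97 tilt 0.03 F [ 3.2 -4.3  4.1] M [-0.74 -0.92  0.6 ] op 0.0137 q [ 0.12  0.85  1.12 -0.22  1.65  1.15]
 L 0.0 tau cw on bolt 1.004 L 0.15 tau cw on bolt 0.605 L 0.2 tau cw on bolt 0.473 L 0.25 tau cw on bolt 0.34 R 0.0763
```

View pics/k2.png

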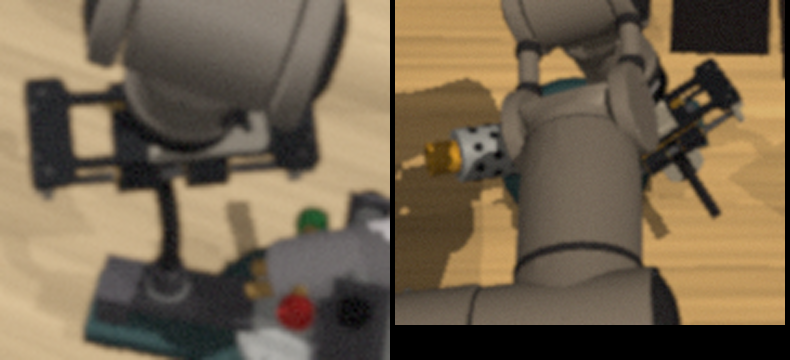

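Emit:
jog_arm(plan=[2.6, 1.5, 0, -0.01, 0.01, -0.4, -1, 5.2, 3.0, 0, -0.02, 0.04, -0.8, -1, 5.2, 3.0, 0, -0.02, 0.04, -0.8, -1])

```text
time: 15.75
tool_pos: [0.5608, 0.0828, 0.0914]
tool_rot: [-1.57, 1.051, -2.669]
contact_force: [3.0, -6.2, 4.9]
opening: 0.0139
```

```bash
python3 -c "
from yaw import *
tq()"
```

```text
t 15.75 tip [0.6293 0.1177 0.0512] phi -152.98 tilt 0.03 F [ 3.  -6.2  4.9] M [-0.84 -0.94  0.67] op 0.0139 q [ 0.11  0.85  1.11 -0.18  1.67  1.24]
 L 0.0 tau cw on bolt 1.187 L 0.15 tau cw on bolt 0.677 L 0.2 tau cw on bolt 0.507 L 0.25 tau cw on bolt 0.337 R 0.0762
```

Emit:
jog_arm(plan=[1.7, 1.0, 0, 0, 0, -0.27, -1, 3.5, 2.0, 0, 0, 0.02, -0.53, -1, 3.5, 2.0, 0, 0, 0.02, -0.53, -1])

```text
time: 16.05
tool_pos: [0.5586, 0.0875, 0.0914]
tool_rot: [-1.569, 1.051, -2.738]
contact_force: [3.0, -5.9, 4.5]
opening: 0.0134
```

```bash
python3 -c "
from yaw import *
tq()"
```

```text
t 16.05 tip [0.6294 0.1175 0.0512] phi -156.98 tilt 0.05 F [ 3.  -5.9  4.5] M [-0.94 -0.99  0.73] op 0.0134 q [ 0.1   0.86  1.11 -0.15  1.68  1.29]
 L 0.0 tau cw on bolt 1.236 L 0.15 tau cw on bolt 0.742 L 0.2 tau cw on bolt 0.578 L 0.25 tau cw on bolt 0.414 R 0.0761
```

Emit:
jog_arm(plan=[1.7, 1.0, 0, 0, 0, -0.27, -1, 1.7, 1.0, 0, 0, 0, -0.27, -1])

```text
time: 16.25
tool_pos: [0.5577, 0.0898, 0.0914]
tool_rot: [-1.569, 1.051, -2.772]
contact_force: [4.3, -5.8, 4.7]
opening: 0.0135
```

```bash
python3 -c "
from yaw import *
tq()"
```

```text
t 16.25 tip [0.6294 0.1174 0.0512] phi -158.94 tilt 0.06 F [ 4.3 -5.8  4.7] M [-1.08 -1.08  0.75] op 0.0135 q [ 0.1   0.86  1.1  -0.13  1.68  1.32]
 L 0.0 tau cw on bolt 1.28 L 0.15 tau cw on bolt 0.765 L 0.2 tau cw on bolt 0.593 L 0.25 tau cw on bolt 0.421 R 0.076
```

Emit:
jog_arm(plan=[1.7, 1.0, 0, 0, 0, -0.27, -1, 1.7, 1.0, 0, 0, 0, -0.27, -1])

```text
time: 16.45
tool_pos: [0.5568, 0.0921, 0.0914]
tool_rot: [-1.569, 1.051, -2.806]
contact_force: [4.9, -6.8, 4.2]
opening: 0.0134
```

```bash
python3 -c "
from yaw import *
tq()"; python3 pic.py k3 280 210 130 120 150 140 180 150
```

```text
t 16.45 tip [0.6295 0.1172 0.0512] phi -160.9 tilt 0.07 F [ 4.9 -6.8  4.2] M [-1.2  -1.21  0.95] op 0.0134 q [ 0.1   0.86  1.1  -0.12  1.69  1.35]
 L 0.0 tau cw on bolt 1.56 L 0.15 tau cw on bolt 0.962 L 0.2 tau cw on bolt 0.763 L 0.25 tau cw on bolt 0.563 R 0.076
```

View pics/k3.png

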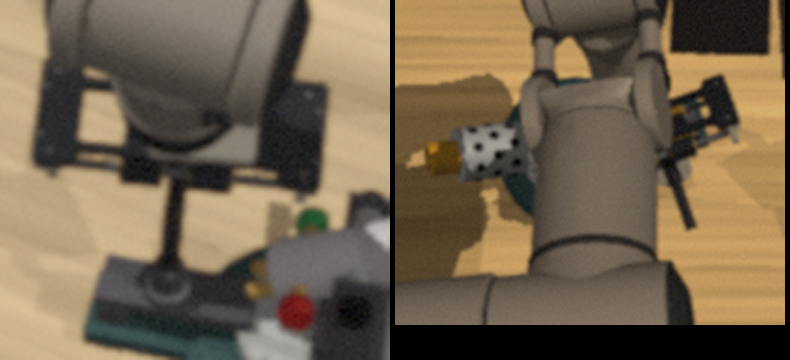

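Emit:
jog_arm(plan=[0.87, 0.5, 0, 0, 0, -0.13, -1, 0.87, 0.5, 0, 0, 0, -0.13, -1])

```text
time: 16.75
tool_pos: [0.5565, 0.0932, 0.0914]
tool_rot: [-1.568, 1.051, -2.823]
contact_force: [4.7, -8.3, 4.5]
opening: 0.0134
```

```bash
python3 -c "
from yaw import *
tq()"
```

```text
t 16.75 tip [0.6296 0.1171 0.0512] phi -161.87 tilt 0.08 F [ 4.7 -8.3  4.5] M [-1.3  -1.18  1.07] op 0.0134 q [ 0.09  0.86  1.1  -0.11  1.69  1.36]
 L 0.0 tau cw on bolt 1.784 L 0.15 tau cw on bolt 1.086 L 0.2 tau cw on bolt 0.854 L 0.25 tau cw on bolt 0.621 R 0.0759
```

Emit:
jog_arm(plan=[0.87, 0.5, 0, 0, 0, -0.13, -1, 0.87, 0.5, 0, 0, 0, -0.13, -1])

```text
time: 16.95
tool_pos: [0.5561, 0.0944, 0.0913]
tool_rot: [-1.568, 1.051, -2.84]
contact_force: [4.6, -7.8, 4.0]
opening: 0.0138
```

```bash
python3 -c "
from yaw import *
tq()"
```

```text
t 16.95 tip [0.6296 0.117  0.0512] phi -162.87 tilt 0.09 F [ 4.6 -7.8  4. ] M [-1.39 -1.21  1.18] op 0.0138 q [ 0.09  0.86  1.1  -0.1   1.69  1.38]
 L 0.0 tau cw on bolt 1.855 L 0.15 tau cw on bolt 1.198 L 0.2 tau cw on bolt 0.979 L 0.25 tau cw on bolt 0.76 R 0.0759
```

Emit:
jog_arm(plan=[0.87, 0.5, 0, 0, 0, -0.13, -1, 0.87, 0.5, 0, 0, 0, -0.13, -1, 0.87, 0.5, 0, 0, 0, -0.13, -1])

```text
time: 17.25
tool_pos: [0.5557, 0.0955, 0.0913]
tool_rot: [-1.568, 1.051, -2.857]
contact_force: [4.6, -9.0, 4.7]
opening: 0.0133
```

```bash
python3 -c "
from yaw import *
tq()"; python3 z.py k4
```

```text
t 17.25 tip [0.6296 0.1169 0.0512] phi -163.84 tilt 0.09 F [ 4.6 -9.   4.7] M [-1.42 -1.17  1.24] op 0.0133 q [ 0.09  0.86  1.1  -0.1   1.69  1.39]
 L 0.0 tau cw on bolt 1.998 L 0.15 tau cw on bolt 1.257 L 0.2 tau cw on bolt 1.011 L 0.25 tau cw on bolt 0.764 R 0.0759
t 17.3 tip [0.6296 0.1169 0.0512] phi -163.83 tilt 0.1 F [ 4.5 -8.4  4.1] M [-1.46 -1.24  1.3 ] op 0.0136 q [ 0.09  0.86  1.1  -0.1   1.69  1.39]
```

View pics/k4.png

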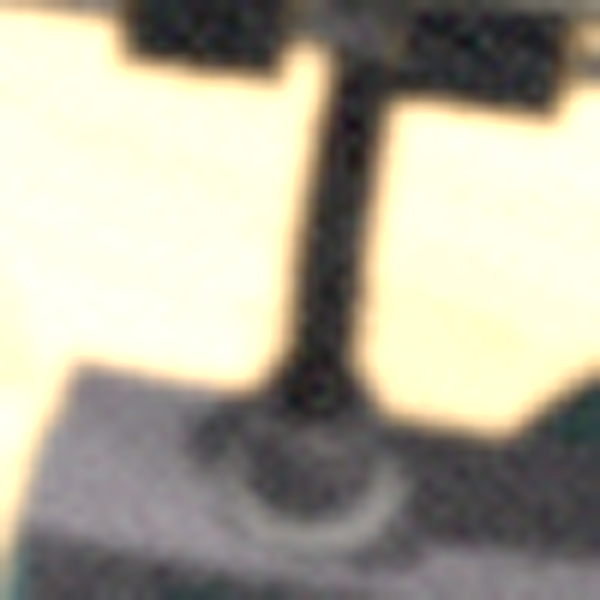

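Emit:
jog_arm(plan=[0.87, 0.5, 0, 0, 0, -0.13, -1, 1.3, 0.75, 0, 0, 0, -0.2, -1, 1.3, 0.75, 0, 0, 0, -0.2, -1])

```text
time: 17.6
tool_pos: [0.5552, 0.0973, 0.0913]
tool_rot: [-1.567, 1.051, -2.883]
contact_force: [4.5, -8.1, 3.7]
opening: 0.0136
```

```bash
python3 -c "
from yaw import *
tq()"
```

```text
t 17.6 tip [0.6296 0.1167 0.0511] phi -165.35 tilt 0.1 F [ 4.5 -8.1  3.7] M [-1.57 -1.2   1.33] op 0.0136 q [ 0.09  0.86  1.1  -0.09  1.7   1.41]
 L 0.0 tau cw on bolt 2.015 L 0.15 tau cw on bolt 1.348 L 0.2 tau cw on bolt 1.126 L 0.25 tau cw on bolt 0.903 R 0.0759
```

Emit:
jog_arm(plan=[0.87, 0.5, 0, 0, 0, -0.13, -1, 0.87, 0.5, 0, 0, 0, -0.13, -1])

```text
time: 17.8
tool_pos: [0.5549, 0.0985, 0.0912]
tool_rot: [-1.567, 1.051, -2.901]
contact_force: [4.9, -8.3, 3.6]
opening: 0.0139
```

```bash
python3 -c "
from yaw import *
from cell import cams
for i in range(4):
    tq();cams.read_camera('top')"
```

```text
t 17.8 tip [0.6296 0.1165 0.0511] phi -166.36 tilt 0.11 F [ 4.9 -8.3  3.6] M [-1.62 -1.25  1.4 ] op 0.0139 q [ 0.08  0.86  1.1  -0.08  1.7   1.43]
 L 0.0 tau cw on bolt 2.111 L 0.15 tau cw on bolt 1.424 L 0.2 tau cw on bolt 1.195 L 0.25 tau cw on bolt 0.965 R 0.0759
t 17.85 tip [0.6296 0.1165 0.0511] phi -166.34 tilt 0.11 F [  4.6 -10.    2.9] M [-1.59 -1.27  1.46] op 0.0135 q [ 0.08  0.86  1.1  -0.08  1.7   1.43]
 L 0.0 tau cw on bolt 2.286 L 0.15 tau cw on bolt 1.481 L 0.2 tau cw on bolt 1.212 L 0.25 tau cw on bolt 0.944 R 0.0759
t 17.9 tip [0.6296 0.1166 0.0511] phi -166.33 tilt 0.11 F [ 5.6 -8.8  3.9] M [-1.62 -1.27  1.48] op 0.0135 q [ 0.08  0.86  1.1  -0.08  1.7   1.43]
 L 0.0 tau cw on bolt 2.233 L 0.15 tau cw on bolt 1.498 L 0.2 tau cw on bolt 1.253 L 0.25 tau cw on bolt 1.008 R 0.0759
t 17.95 tip [0.6296 0.1166 0.0511] phi -166.33 tilt 0.11 F [ 4.9 -9.8  4. ] M [-1.62 -1.22  1.46] op 0.0136 q [ 0.08  0.86  1.1  -0.08  1.7   1.43]
 L 0.0 tau cw on bolt 2.282 L 0.15 tau cw on bolt 1.485 L 0.2 tau cw on bolt 1.219 L 0.25 tau cw on bolt 0.953 R 0.0759
```

Torque reads about 1.4 N m, which is inside the window. I'll unwind the arm's spring by a few degrees, then open the fingers.

Emit:
jog_arm(plan=[-1.3, -0.75, 0, 0, 0, 0.2, -1, -2.6, -1.5, 0, -0.03, -0.02, 0.4, -1, -2.6, -1.5, 0, -0.03, -0.02, 0.4, -1], newtons=20)

```text
time: 18.3
tool_pos: [0.5546, 0.0961, 0.0906]
tool_rot: [-1.573, 1.049, -2.853]
contact_force: [3.8, -4.4, -1.7]
opening: 0.0137
```

```bash
python3 -c "
from yaw import *
tq()"
```

```text
t 18.3 tip [0.6282 0.1182 0.0502] phi -163.32 tilt 0.13 F [ 3.8 -4.4 -1.7] M [-0.76 -1.02  0.53] op 0.0137 q [ 0.09  0.86  1.1  -0.1   1.69  1.38]
 L 0.0 tau cw on bolt 0.935 L 0.15 tau cw on bolt 0.541 L 0.2 tau cw on bolt 0.41 L 0.25 tau cw on bolt 0.279 R 0.0768
```

Emit:
jog_arm(plan=[-1.3, -0.75, 0, 0, 0, 0.2, -1, -1.7, -1.0, 0, 0, 0, 0.27, -1, -1.7, -1.0, 0, 0, 0, 0.27, -0.5, -1.7, -1.0, 0, 0, 0, 0.27, -0.3, -1.7, -1.0, 0, 0, 0, 0.27, 0, -1.7, -1.0, 0, 0, 0, 0.27, 0, -1.7, -1.0, 0, 0, 0, 0.27, 0])

```text
time: 19.0
tool_pos: [0.5548, 0.0946, 0.0913]
tool_rot: [-1.577, 1.048, -2.823]
contact_force: [-0.4, -0.1, 0.6]
opening: 0.045
```

```bash
python3 -c "
from yaw import *
tq()"; python3 pic.py l1 280 210 130 120 150 140 180 150
```

```text
t 19.0 tip [0.6276 0.1191 0.0509] phi -161.47 tilt 0.22 F [-0.4 -0.1  0.6] M [ 0.08 -0.26 -0.04] op 0.045 q [ 0.1   0.86  1.1  -0.11  1.69  1.36]
 L 0.0 tau cw on bolt -0.043 L 0.15 tau cw on bolt -0.043 L 0.2 tau cw on bolt -0.044 L 0.25 tau cw on bolt -0.044 R 0.077
```

View pics/l1.png

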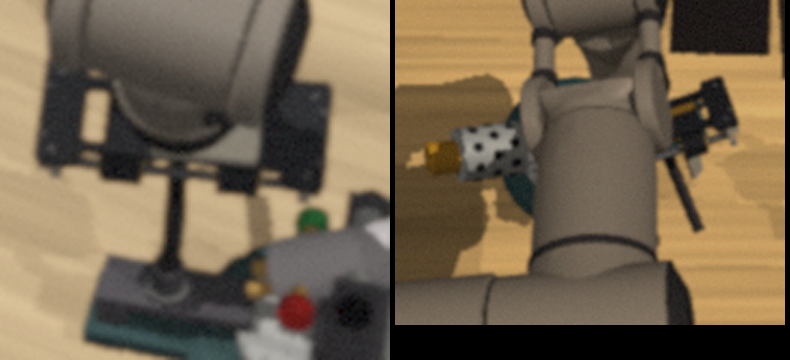

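Emit:
jog_arm(plan=[0, 0, 0, -1, -0.6, 0, 0, 0, 0, 0, -2.5, -1.4, 0, 0, 0, 0, 0, -4.3, -2.5, 0, 0, 0, 0, 0, -7, -4, 0, 0, 0, 0, 0, -10.5, -6, 0, 0, 0, 0, 0, -14, -8, 0, 0, 0, 0, 0, -14, -8, 0, 0])

```text
time: 19.8
tool_pos: [0.5572, 0.0943, 0.2592]
tool_rot: [-1.571, 1.06, -2.818]
contact_force: [0.3, -0.6, -0.6]
opening: 0.0461
```

```bash
python3 -c "
from yaw import *
st()"; python3 pic.py l2 280 210 130 120 150 100 200 160; python3 z.py l3
```

```text
t 19.8 tip [0.6304 0.1188 0.2197] phi -161.48 tilt 0.51 F [ 0.3 -0.6 -0.6] M [ 0.1  -0.31  0.03] op 0.0461 q [ 0.09  0.73  0.88 -0.12  2.02  1.32]
t 19.95 tip [0.6282 0.1187 0.2121] phi -161.47 tilt 0.2 F [-0.2  1.  -1.1] M [ 0.11 -0.28  0.01] op 0.046 q [ 0.09  0.74  0.89 -0.12  2.02  1.32]
```

View pics/l2.png

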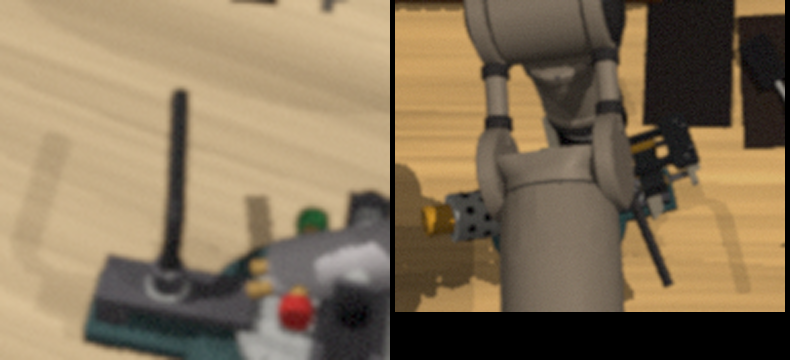

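View pics/l3.png

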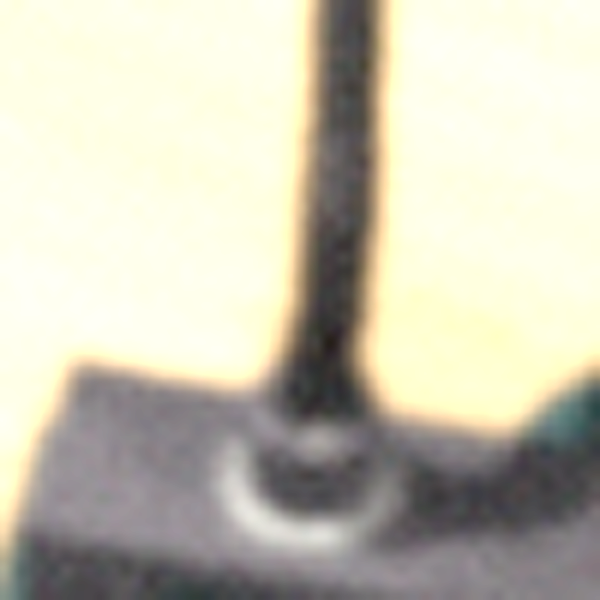

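```bash
python3 -c "
from k import *
d=dict(np.load('scene_l2.npz'))
e=onz(d,280+180/3,210+93/3,.106);print(e,np.degrees(np.arctan2(e[1]-.1167,e[0]-.6258)),np.hypot(e[1]-.1167,e[0]-.6258))
from cell import robot
print(robot.hand_in())"
```

```text
[0.50731391 0.0701725  0.106     ] -158.56089900069864 0.12729400070242772
the job is handed in; nothing more can be done
None
```

I took the big black key out of the rack, seated it in the clamp bolt and pulled the bolt up. I left the key in the socket, released, and handed the job in at about 20 s; no verdict is reported back.

- **Seating:** the short arm first touched the bolt head lightly, at about 6–9 N. After a small search in position and turn it slid in. It bottomed after about 16 mm of travel, which matches the 16 mm socket depth.
- **Tightening:** the bolt turned at a steady 0.6 N m or so. The torque then began to climb at a key heading of about -160°, which I took as the clamp closing. I stopped about 6° of tool turn later.
- **Final torque:** I estimate about 1.3–1.4 N m, which would be about 0.06–0.08 rad of pull-up. The possible range is 1.2–1.5 N m, because I had to infer where the wrist sensor's reference point lies. I could not read the bolt's angle or pull-up directly.
- **After release:** the force on the tool was near zero. The last pictures show the key standing in the socket with its long arm out and the gripper clear above it.
- **Checks that disagreed:** the rough picture check on the key's long arm gave a heading of -159° where the tool read -161° to -166°. It also gave a length of 127 mm against the true 140 mm. I put both down to picture blur, slack in the socket and slip in the grip.
- **Not checked:** I did not measure the other items on the bench at the end. The arm did not knowingly touch any of them.

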